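# Stack a connection-box kit in the assembly nest

## Robot

A 7-joint arm with a two-finger parallel gripper is mounted at the origin on the work surface. World frame = base frame: x ahead of the robot, y to its left, z up, the work surface at z = 0. Lengths are in m, angles in rad, forces in N, time in s.
With the tool pointing down it reaches from about 0.425 to 0.875 m from the base axis. Payload 4.7 kg.
Tool frame: the origin (TCP) lies at the very end of the fingers, on their centre line; the grasp point (between the pads) lies behind it (ctrl.tcp_to_grasp is the y of the grasp point in the tool frame, in m); y points along the fingers, x is the direction in which the jaws open and shut, and the axes are right-handed (so a half turn about y gives the same grasp; the last joint's range is limited). The gripper opens to 87 mm and grips with 3 to 60 N. Pads are 19 mm wide; open, the fingers measure 117 mm over their backs; the gripper's body (75 mm by 190 mm) begins 51 mm behind the grasp point.
Start: joints at [1.246, 0.321, -0.07, 1.45, 0.023, 1.371, -0.057], TCP at [0.216, -0.613, 0.223] pointing down, gripper open.
Joint ranges: [-2.86, 2.86], [-0.3, 2.09], [-1.38, 1.24], [0.06, 2.45], [-1.56, 4.7], [0.09, 2.05], [-2.69, 2.69]. Speed limits (rad/s): [2.57, 2.57, 3.14, 3.14, 3.14, 3.14, 3.14].

## Interface

Orientations are given as a rotation vector (axis times angle).
In Python, from bench import ctrl, get_image, workorder gives the robot as it stands.
- The arm moves only by the tool drive_tool, never from a script. Its argument "increments" is text: rows parted by semicolons, each of 5 numbers parted by spaces: the shift along the tool's x, y, z in mm, then the turn about the tool's y in degrees, then the closure in counts, from 0 (fully open) to 255 (shut). In form: tx ty tz yaw fingers; .... A call has 1 to 20 rows; each row shifts and turns the commanded pose from where the row before left it, along the tool's axes as they then stand; what a row does not reach is not made up. A row lasts 1/8 s, in which the tool goes at most 62.5 mm and 10.7 degrees, less where a joint would pass 70% of its speed; a pose out of reach is approached as far as the arm can. A call is refused whole if a number of a shift passes 62.5 or a number of a turn 10.7, either way. A call with a gripper value outside its range is refused whole. The fingers move at their own pace and stop on an object; "squeeze" is the grip in N (left out, the last holds). Time passes only in rows, so rows that do not move let the fingers close. It gives the time, the measured TCP pose, the force and the opening at its end, in the units of the state.
- ctrl.get_state(): the state, without advancing time (a new reading comes with each control period).
- get_image(name): name is "side" or "top"; returns a dict with "img" (384x512x3 uint8, red, green, blue), "mtx" (3x3 intrinsics, pixels), "camera_from_world" (4x4, takes a point from world to camera coordinates). Camera axes: x right, y up, looking along -z (the intrinsics and any distortion apply to the point x, -y, -z); pixel columns grow to the right and rows downward; lengths in m; the calibration is good to about 2 mm. A picture is of the moment at which its call begins. There is no depth.
- workorder.close_job(): hands the job in, once; it reports no verdict.
The state is a dict: "time": time; "joint_positions": joint angles; "qd": joint speeds; "joint_torque": joint torques, N m; "position": TCP position; "tool_rot": TCP orientation; "ft_force": force on the tool from outside, world axes, zero at the start; "torque": the same for the moment, N m; "grip_width": opening from 0.0 (shut) to 1.0 (fully open).
Only numpy, scipy, OpenCV 4.12 (cv2) and the standard library are available. Lean on these libraries where they do the work, as an engineer would, in place of code of your own. Each camera call takes 0.05 s, during which the arm holds its last target.

## Task

Build up the connection box in the steel assembly nest: the thick casting at the bottom, the open-framed spacer on it, the flat cover on top, each lying flat and square, fully down in the pocket. The casting sits in a cradle that hides its short ends, while the nest has finger room only at the short ends, so first set the casting down on the rubber mat and let go, then take it again by its ends. Lower every part in gently rather than dropping it, and leave the other things on the bench where they are.

Things in the scene. Friction and masses are not known exactly. Their poses are not given: they have to be found in the camera images.
- nest: Fixed assembly nest: dark steel base 136 x 100 x 12 mm with a grey walled pocket. Origin: centre of its underside, on the bench; x along the pocket, z up. Long sides (+y, -y) are closed cheeks 12 mm thick. Each short end (+x, -x) has two corner posts 10 mm thick with a centred open window 37 mm wide between them, from the pocket floor to the top: finger room for a part held by its ends
- nest_floor (a point): Centre of the nest's pocket floor, 12 mm above the bench; axes as the nest's. The pocket is 74 mm (x) by 56 mm (y) inside; straight walls 63 mm high above this floor, then a lead-in flaring outward 4.5 mm, up to 71 mm above the floor (83 mm above the bench)
- cradle: Fixed grey plastic cradle 110 x 74 mm that holds the casting at the start. Origin: centre of its underside; x along its length. Floor 6 mm thick; end walls (+x, -x) rise to 46 mm above the bench, 1.5 mm from the casting's short ends; the long sides (+y, -y) have only 5 mm thick lips up to 12 mm above the bench, so the casting can be gripped across its 52 mm width from above
- mat: Fixed black rubber mat 150 (x) x 130 (y) x 3 mm lying clear on the bench, the place to set the casting down. Origin: centre of its underside; top at 3 mm
- casting: Loose aluminium box casting, a solid block 70 (x) x 52 (y) x 36 mm (z), 0.2 to 0.4 kg, with a dark round mark on top. Origin: centre of its underside. It starts the right way up in the cradle, its underside 6 mm above the bench, its length along the cradle's
- spacer: Loose grey plastic spacer, a rectangular frame 70 (x) x 52 (y) x 14 mm (z) with an open window 42 x 28 mm, 40 to 70 g. Origin: centre of its underside. It starts flat on the bench
- cover: Loose aluminium cover plate 70 (x) x 52 (y) x 12 mm (z) with a flat round steel disc marked on top, 80 to 150 g. Origin: centre of its underside. It starts flat on the bench, right way up
- tape_roll: Bystander: roll of cream paper tape lying flat, 90 mm across, 45 mm high, at the far middle of the bench; origin: centre of its underside
- jar: Bystander: small jar 44 mm across, 70 mm high, on the robot's left; origin: centre of its underside
- adapter: Bystander: black plug adapter 38 x 60 x 30 mm, on the robot's right; origin: centre of its underside
- screwdriver: Bystander: screwdriver lying at the far middle of the bench; origin: under its middle
- mug: Bystander: white mug 76 mm across, 90 mm high, far left; origin: centre of its underside
- wrench: Bystander: wrench lying at the far right; origin: under its middle
Mind the look-alikes: they are no part of the job. Leave any pink or purple look-alike of the spacer alone.

How it is judged:
On the way, in this order (a step that is already met when the one before it is completed fails the run):
1. the casting has been set down on the rubber mat and let go (contact force between casting and mat above 0.5 N and linear speed of casting below 0.02 m/s and contact force between casting and the fingers below 0.05 N), for 0.1 s.
2. the casting is seated on the nest's floor and let go (x of casting in the frame of nest_floor between -0.004 and 0.004 m and y of casting in the frame of nest_floor between -0.004 and 0.004 m and z of casting in the frame of nest_floor between -0.003 and 0.003 m and angle between casting's own z axis and vertical below 0.05 rad and angle between the x axis of casting and the x axis of nest, either way round below 0.09 rad and linear speed of casting below 0.02 m/s and contact force between casting and the fingers below 0.05 N), for 0.2 s.
3. the spacer is seated on the casting and let go (x of spacer in the frame of nest_floor between -0.004 and 0.004 m and y of spacer in the frame of nest_floor between -0.004 and 0.004 m and z of spacer in the frame of nest_floor between 0.033 and 0.039 m and angle between spacer's own z axis and vertical below 0.05 rad and angle between the x axis of spacer and the x axis of nest, either way round below 0.09 rad and linear speed of spacer below 0.02 m/s and contact force between spacer and the fingers below 0.05 N), for 0.2 s.
4. the cover is seated on the spacer and let go (x of cover in the frame of nest_floor between -0.004 and 0.004 m and y of cover in the frame of nest_floor between -0.004 and 0.004 m and z of cover in the frame of nest_floor between 0.047 and 0.053 m and angle between cover's own z axis and vertical below 0.05 rad and angle between the x axis of cover and the x axis of nest, either way round below 0.09 rad and linear speed of cover below 0.02 m/s and contact force between cover and the fingers below 0.05 N), for 0.2 s.
At the end, for the whole second after the job is handed in: Casting, spacer and cover lie in the nest's pocket in that order from the bottom, released and at rest: undersides 0, 36 and 50 mm above the pocket floor (each within 3 mm), centres within 4 mm of the pocket's middle along each axis, level within 0.05 rad and in line with the pocket within 0.09 rad (all of step 2 and all of step 3 and all of step 4); the robot touches nothing.
It fails at once if a part is dropped or driven into the nest's pocket (faster than 0.35 m/s inside it) ((x of casting in the frame of nest_floor between -0.03 and 0.03 m and y of casting in the frame of nest_floor between -0.03 and 0.03 m and z of casting in the frame of nest_floor between -0.01 and 0.062 m and linear speed of casting above 0.35 m/s) or (x of spacer in the frame of nest_floor between -0.03 and 0.03 m and y of spacer in the frame of nest_floor between -0.03 and 0.03 m and z of spacer in the frame of nest_floor between -0.01 and 0.062 m and linear speed of spacer above 0.35 m/s) or (x of cover in the frame of nest_floor between -0.03 and 0.03 m and y of cover in the frame of nest_floor between -0.03 and 0.03 m and z of cover in the frame of nest_floor between -0.01 and 0.062 m and linear speed of cover above 0.35 m/s)).
It fails at once if a bystander is shifted more than 30 mm (distance of any of tape_roll, jar, adapter, screwdriver, mug, wrench from where it was at the start of the episode above 0.03 m).
It also fails if it takes over 72 s, if anything falls off the work surface, if the arm or the gripper's body presses on something with over 40 N, if the wrist force passes 120 N, or if a joint passes its speed limit or range.

## Working session

There is one attempt and no reset: what is moved stays moved. The work goes in short steps, Python scripts to look and compute and a tool call to move; the robot and the scene stay as the last step left them, time stands still between calls to the robot, and variables do not carry over. Pictures are saved under pics/ and viewed, and the job is handed in when it is done.

Besides the shell and the picture viewer there is one more tool, called after ">>>" as name(argument=value, ...) on one line, values as JSON. drive_tool: Moves the arm, as the interface text tells. Its arguments: {"type":"object","properties":{"increments":{"type":"string"},"squeeze":{"type":"number"}},"required":["increments"]}

```bash
ls; mkdir -p pics; python3 - <<'E'
from bench import ctrl,get_image,workorder
import cv2,numpy as np
print(ctrl.get_state()); print(ctrl.tcp_to_grasp)
for n in("side","top"):
    d=get_image(n); cv2.imwrite(f"pics/{n}0.png",cv2.resize(d["img"][:,:,::-1],(800,600),interpolation=cv2.INTER_CUBIC)); cv2.imwrite(f"pics/raw_{n}0.png",d["img"][:,:,::-1])
    np.savez(f"{n}.npz",**d); print(n,d["mtx"],d["camera_from_world"],d.keys())
E
```

```text
pics
{'time': 0.0, 'joint_positions': array([ 1.24608399,  0.32184543, -0.07006505,  1.45167184,  0.02260012,
        1.37076535, -0.0568657 ]), 'qd': array([ 1.42798914e-03, -6.48575272e-05, -1.36355008e-04,  9.95205943e-04,
       -6.91329760e-04, -2.69861758e-03, -2.13888211e-04]), 'joint_torque': array([ 3.09441680e-05, -4.91287422e+01, -4.04000301e-01, -3.12528741e+01,
       -6.40635495e-02,  4.37452400e-02,  2.13025046e-04]), 'position': array([ 0.21580023, -0.61255683,  0.22144836]), 'tool_rot': array([-1.34962532,  0.95724627, -0.95458162]), 'ft_force': array([0.61114856, 0.37902973, 0.56838173]), 'torque': array([-0.02552299,  0.00897374,  0.02707902]), 'grip_width': 1.000622245114608}
-0.0187
side [[378.28425767   0.         252.14077968]
 [  0.         378.28425767 192.83446926]
 [  0.           0.           1.        ]] [[-8.73309851e-01 -4.87164248e-01 -9.49001340e-04  4.73472615e-01]
 [ 3.18162741e-01 -5.71824106e-01  7.56167747e-01 -2.11574598e-01]
 [-3.68920553e-01  6.60066805e-01  6.54377137e-01 -8.25515213e-01]
 [ 0.00000000e+00  0.00000000e+00  0.00000000e+00  1.00000000e+00]] dict_keys(['img', 'mtx', 'camera_from_world'])
top [[413.46817728   0.         259.32080115]
 [  0.         413.46817728 186.8030533 ]
 [  0.           0.           1.        ]] [[ 0.02485932 -0.99957047  0.01552053 -0.02289899]
 [ 0.98703677  0.02700411  0.15820617 -0.57358595]
 [-0.15855733  0.01138643  0.98728411 -1.2950641 ]
 [ 0.          0.          0.          1.        ]] dict_keys(['img', 'mtx', 'camera_from_world'])
```

View pics/top0.png

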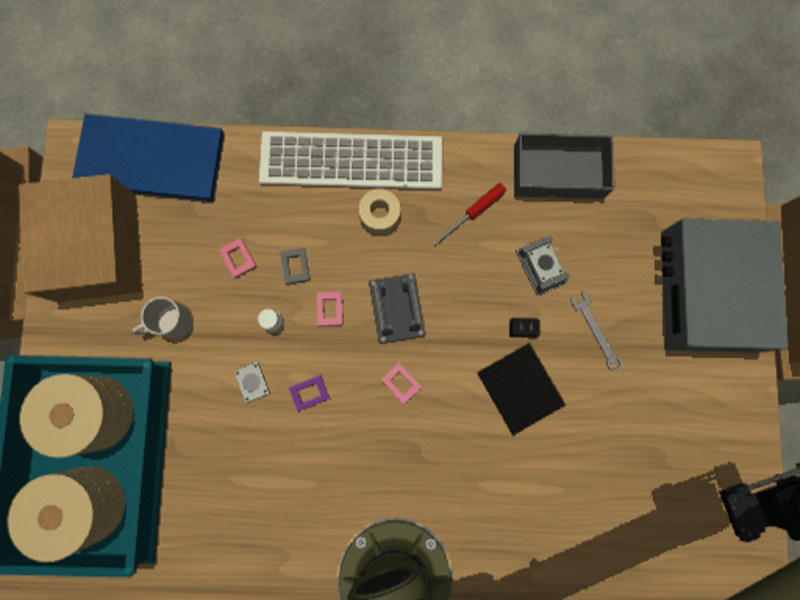

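View pics/side0.png

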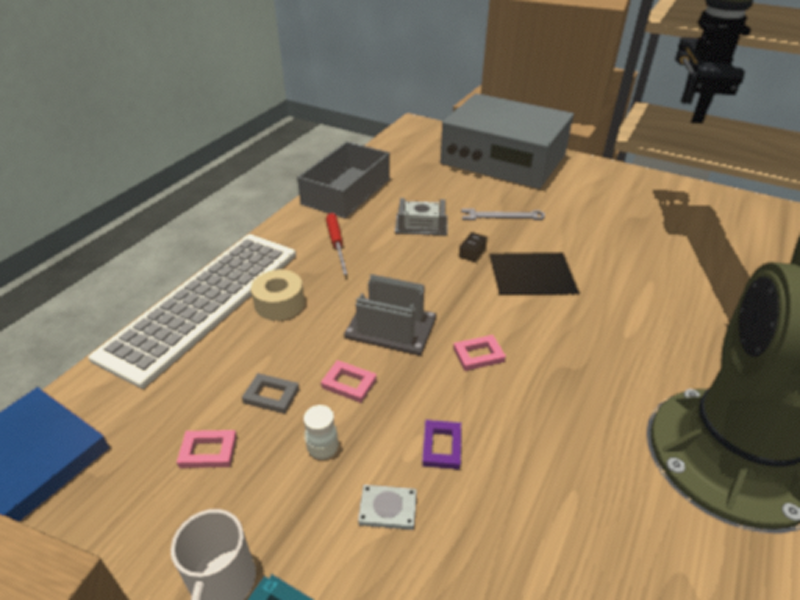

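The top view (800x600) shows: the casting in its cradle at (543,264), the nest at (397,308), the mat at (521,388), the grey spacer at (294,266) and the cover at (252,382). The frames at (238,257), (330,308) and (402,382) are pink and the one at (309,392) is purple, so only the grey frame at (294,266) fits the spacer. Next I'll check enlarged crops.

```bash
cat > h.py <<'E'
import numpy as np,cv2
def load(n): return dict(np.load(f"{n}.npz"))
def ray(d,uv):
    T=d["camera_from_world"];R=T[:3,:3];c=-R.T@T[:3,3]
    K=d["mtx"];x=(uv[0]-K[0,2])/K[0,0];y=(uv[1]-K[1,2])/K[1,1]
    v=R.T@np.array([x,-y,-1]);return c,v/np.linalg.norm(v)
def plane(d,uv,z):
    c,v=ray(d,uv);return c+v*(z-c[2])/v[2]
def tri(d1,u1,d2,u2):
    c1,v1=ray(d1,u1);c2,v2=ray(d2,u2)
    s=np.linalg.lstsq(np.c_[v1,-v2],c2-c1,rcond=None)[0]
    p,q=c1+s[0]*v1,c2+s[1]*v2;return (p+q)/2,np.linalg.norm(p-q)
def proj(d,P):
    P=np.atleast_2d(P);T=d["camera_from_world"];p=P@T[:3,:3].T+T[:3,3]
    K=d["mtx"];return np.c_[K[0,0]*p[:,0]/-p[:,2]+K[0,2],K[1,1]*-p[:,1]/-p[:,2]+K[1,2]]
E
python3 - <<'E'
from h import *
t=load("top")["img"][:,:,::-1];s=load("side")["img"][:,:,::-1]
def crop(im,cx,cy,w=50,h=50,k=8,cub=cv2.INTER_CUBIC):
    return cv2.resize(im[cy-h//2:cy+h//2,cx-w//2:cx+w//2],None,fx=k,fy=k,interpolation=cub)
A=np.hstack([crop(t,347,169,50,50,5),crop(t,254,197,50,50,5),crop(t,188,170,50,50,5)])
B=np.hstack([crop(t,161,245,50,50,5),crop(t,333,249,50,50,5),crop(s,173,251,50,50,5)])
cv2.imwrite("pics/c1.png",np.vstack([A,B]))
A=np.hstack([crop(s,270,138,70,60,5),crop(s,250,200,80,60,5)])
B=np.hstack([crop(s,248,324,70,60,5),crop(s,341,175,80,60,5)])
cv2.imwrite("pics/c2.png",np.vstack([A,B]))
E
```

```text
(no output)
```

View pics/c1.png

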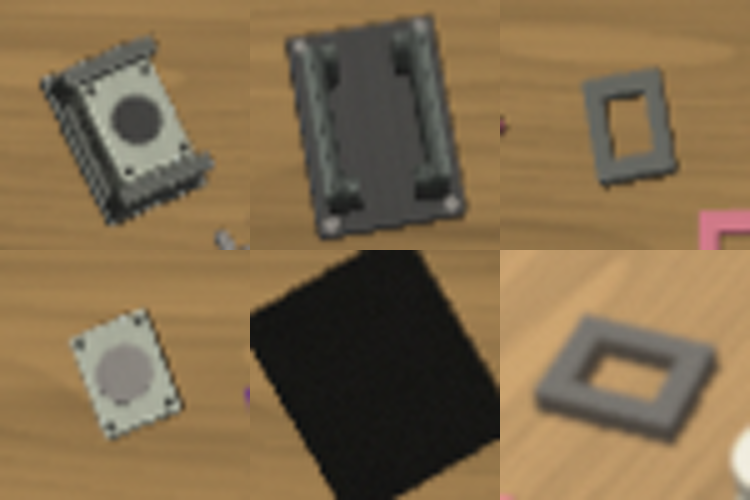

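View pics/c2.png

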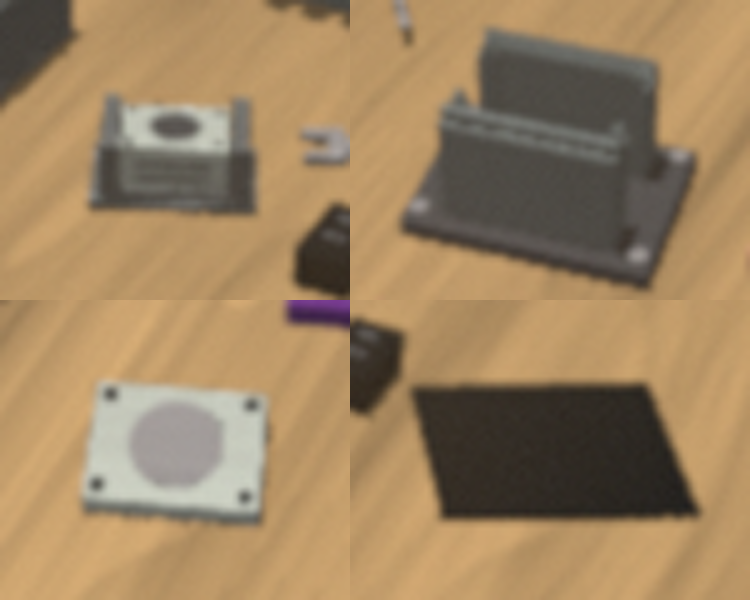

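The crops confirm it: the grey frame at (294,266) is the spacer. The light block with the dark mark in the cradle is the casting, and the light plate with the grey disc is the cover. Next I'll measure them.

```bash
python3 - <<'E'
from h import *
for n in("top","side"):
    im=load(n)["img"];hsv=cv2.cvtColor(im,cv2.COLOR_RGB2HSV)
    pts=dict(top=dict(cast=(352,163),cdisc=(347,169),cradle=(331,186),nestbase=(254,190),nestwall=(238,190),spacer=(197,172),cover=(155,239),cvdisc=(160,244),mat=(333,249),wood=(300,200),wood2=(210,180),woodsh=(362,190)),
     side=dict(cast=(261,132),cdisc=(270,133),nbase=(215,212),nwall=(240,195),sp=(163,255),sp2=(185,258),cover=(240,320),cvd=(248,323),mat=(341,175),wood=(200,230)))[n]
    for k,(u,v) in pts.items(): print(n,k,im[v,u],hsv[v,u])
E
```

```text
top cast [152 155 140] [ 36  25 155]
top cdisc [68 67 64] [23 15 68]
top cradle [150 119  76] [ 17 126 150]
top nestbase [73 72 69] [23 14 73]
top nestwall [74 73 72] [15  7 74]
top spacer [87 72 52] [ 17 103  87]
top cover [170 173 157] [ 36  24 173]
top cvdisc [138 133 127] [ 16  20 138]
top mat [23 23 19] [30 44 23]
top wood [155 123  77] [ 18 128 155]
top wood2 [151 119  75] [ 17 128 151]
top woodsh [152 121  76] [ 18 128 152]
side cast [195 197 184] [ 35  17 197]
side cdisc [90 86 82] [15 23 90]
side nbase [188 151 104] [ 17 114 188]
side nwall [98 97 90] [26 21 98]
side sp [118 116 109] [ 23  19 118]
side sp2 [81 71 58] [17 72 81]
side cover [164 158 156] [  8  12 164]
side cvd [162 156 154] [  8  13 162]
side mat [50 44 37] [16 66 50]
side wood [190 153 105] [ 17 114 190]
```

```bash
cat >> h.py <<'E'
def blob(m,box):
    u0,v0,u1,v1=box;z=np.zeros(m.shape,np.uint8);z[v0:v1,u0:u1]=m[v0:v1,u0:u1]
    c,_=cv2.findContours(z,cv2.RETR_EXTERNAL,cv2.CHAIN_APPROX_NONE)
    c=max(c,key=cv2.contourArea);f=np.zeros_like(z);cv2.drawContours(f,[c],-1,1,-1)
    return f,c
def cen(f):
    v,u=np.nonzero(f);return np.array([u.mean(),v.mean()])
E
python3 - <<'E'
from h import *
T,S=load("top"),load("side")
np.set_printoptions(precision=4,suppress=True)
H={n:cv2.cvtColor(d["img"],cv2.COLOR_RGB2HSV).astype(int) for n,d in(("top",T),("side",S))}
big={}
def sat(n,lo=75): return (H[n][...,1]<lo).astype(np.uint8)
def quad(c):  # 4 corners by approx polygon then line fits
    hull=cv2.convexHull(c)
    for e in np.linspace(1,8,40):
        a=cv2.approxPolyDP(hull,e,True)
        if len(a)<=4:break
    return a[:,0]
# cover, spacer, casting discs
def disc(n,box,lo,hi):
    h=H[n];m=((h[...,1]<60)&(h[...,2]>lo)&(h[...,2]<hi)).astype(np.uint8)
    f,c=blob(m,box);return cen(f),f.sum()
ct=disc("top",(338,160,357,179),0,105);cs=disc("side",(258,126,282,141),0,140)
print("cast disc",ct,cs,tri(T,ct[0],S,cs[0]))
f,c=blob(sat("top"),(140,225,182,265));ft=cen(f);print("cover top",ft,f.sum(),cv2.minAreaRect(c),quad(c).tolist())
f,c=blob(sat("side"),(225,305,270,345));print("cover side",cen(f),f.sum(),quad(c).tolist())
im=T["img"]; h=H["top"]
# cover disc: hue-based difference: R-B small & R>G
for n,d,box in(("top",T,(150,232,172,257)),("side",S,(235,310,262,335))):
    i=d["img"].astype(int);m=((i[...,0]>=i[...,1]+1)&(h.shape[0]>0)&(H[n][...,1]<50)&(H[n][...,2]>90)).astype(np.uint8)
    f,c=blob(m,box);print("cvdisc",n,cen(f),f.sum(),cv2.minEnclosingCircle(c)); big[n]=cen(f)
print(tri(T,big["top"],S,big["side"]))
for n,d,box in(("top",T,(175,152,202,190)),("side",S,(150,234,196,268))):
    f,c=blob(sat(n,90),box);print("spacer",n,cen(f),f.sum(),cv2.minAreaRect(c),quad(c).tolist())
for n,d,box in(("top",T,(230,168,280,225)),("side",S,(215,170,285,230))):
    f,c=blob(sat(n,90),box);print("nest",n,f.sum(),quad(c).tolist())
for n,d,box in(("top",T,(300,215,365,282)),("side",S,(310,155,375,195))):
    f,c=blob((H[n][...,2]<75).astype(np.uint8),box);q=quad(c);print("mat",n,f.sum(),q.tolist());print(np.array([plane(d,x,.003) for x in q]), plane(d,cen(f),.003))
E
```

```text
cast disc (array([348.8356, 167.5753]), np.uint64(73)) (array([268.3294, 137.7412]), np.uint64(85)) (array([ 0.652 , -0.3068,  0.0158]), np.float64(0.0006235338098472146))
cover top [160.6501 244.4793] 363 ((160.58905029296875, 244.40414428710938), (22.47190284729004, 16.5028018951416), 69.44395446777344) [[164, 232], [171, 252], [157, 257], [150, 238]]
cover side [247.8374 324.0106] 941 [[232, 311], [265, 313], [264, 338], [230, 335]]
cvdisc top [160.3396 244.3302] 106 ((160.5, 244.5), 5.700977325439453)
cvdisc side [247.7811 322.3358] 265 ((247.5, 322.5), 9.617792129516602)
(array([0.3812, 0.3079, 0.01  ]), np.float64(0.0014783754712201897))
spacer top [188.3064 169.9133] 346 ((188.32432556152344, 169.94595336914062), (21.371868133544922, 16.111101150512695), 80.53767395019531) [[194, 159], [197, 179], [183, 181], [179, 162]]
spacer side [172.7564 250.9984] 628 ((172.41177368164062, 250.85296630859375), (33.22737503051758, 21.3431339263916), 14.03624439239502) [[164, 239], [190, 245], [182, 263], [155, 256]]
nest top 1227 [[264, 175], [271, 214], [243, 219], [236, 180]]
nest side 2013 [[238, 175], [271, 183], [269, 226], [220, 214]]
mat top 1788 [[339, 220], [361, 259], [328, 278], [306, 238]]
[[ 0.4767 -0.2753  0.003 ]
 [ 0.351  -0.3467  0.003 ]
 [ 0.2876 -0.2385  0.003 ]
 [ 0.4146 -0.1661  0.003 ]] [ 0.3823 -0.2553  0.003 ]
mat side 1202 [[369, 186], [320, 187], [314, 163], [358, 162]]
[[ 0.2904 -0.2388  0.003 ]
 [ 0.4119 -0.1661  0.003 ]
 [ 0.4708 -0.2658  0.003 ]
 [ 0.3533 -0.3372  0.003 ]] [ 0.3782 -0.2477  0.003 ]
```

```bash
cat >> h.py <<'E'
K8=8
def up(d,box):
    u0,v0,u1,v1=box
    return cv2.resize(d["img"],None,fx=K8,fy=K8,interpolation=cv2.INTER_CUBIC)[v0*K8:v1*K8,u0*K8:u1*K8]
def toraw(p,box): return (np.asarray(p,float)+.5)/K8-.5+np.array(box[:2])
def bigc(m):
    c,_=cv2.findContours(m.astype(np.uint8),cv2.RETR_EXTERNAL,cv2.CHAIN_APPROX_NONE);return max(c,key=cv2.contourArea)
def quadfit(c):
    """corners from line fits to middle 70% of each side of contour c"""
    hull=cv2.convexHull(c);r=1
    while True:
        a=cv2.approxPolyDP(hull,r,True)
        if len(a)<=4:break
        r*=1.1
    a=a[:,0].astype(float);P=c[:,0].astype(float);L=[]
    for i in range(4):
        p,q=a[i],a[(i+1)%4];l=np.linalg.norm(q-p);e=(q-p)/l;s=(P-p)@e/l;o=np.abs((P-p)@np.array([-e[1],e[0]]))
        x=P[(s>.15)&(s<.85)&(o<.09*l)]
        vx,vy,x0,y0=cv2.fitLine(x.astype(np.float32),cv2.DIST_HUBER,0,.01,.01).ravel();L.append((np.array([x0,y0]),np.array([vx,vy])))
    out=[]
    for i in range(4):
        (p,e),(q,f)=L[i-1],L[i];s=np.linalg.solve(np.c_[e,-f],q-p);out.append(p+s[0]*e)
    return np.array(out)
def pose(W):
    """centre, long-axis angle (deg), side lengths from 4 ordered world corners"""
    m=W.mean(0);e=[W[(i+1)%4]-W[i] for i in range(4)];l=[np.linalg.norm(x) for x in e]
    i=0 if l[0]+l[2]>l[1]+l[3] else 1
    v=e[i]-e[i+2];a=np.degrees(np.arctan2(v[1],v[0]));a=(a+90)%180-90
    return m,a,np.array(l)
E
python3 - <<'E'
from h import *
np.set_printoptions(precision=4,suppress=True)
T,S=load("top"),load("side");D=dict(top=T,side=S)
def do(name,n,box,fn,z):
    d=D[n];u=up(d,box);c=bigc(fn(u,cv2.cvtColor(u,cv2.COLOR_RGB2HSV).astype(int)));q=toraw(quadfit(c),box)
    W=np.array([plane(d,x,z) for x in q]);m,a,l=pose(W)
    print(name,n,"ctr",m,"ang %.2f"%a,"len",l*1000);
    v=cv2.cvtColor(u,cv2.COLOR_RGB2BGR).copy();cv2.polylines(v,[np.int32((q-np.array(box[:2])+.5)*K8-.5)],True,(0,0,255),1);cv2.imwrite(f"pics/q_{name}_{n}.png",v[:600,:800]);return q
s=lambda t:(lambda u,h:h[...,1]<t)
do("mat","top",(300,212,368,285),lambda u,h:h[...,2]<85,.003)
do("mat","side",(306,155,378,194),lambda u,h:h[...,2]<110,.003)
do("cover","top",(142,225,182,265),s(75),.012)
do("cover","side",(222,302,275,346),s(75),.012)
do("spacer","top",(172,152,202,190),s(75),.014)
do("spacer","side",(148,232,198,270),s(75),.014)
do("nest","top",(228,168,280,226),s(75),.012)
do("nest","side",(215,168,285,232),s(75),.012)
do("casttop","top",(335,155,365,182),lambda u,h:(h[...,2]>112)&(h[...,1]<60),.042)
do("castside","side",(255,125,285,141),lambda u,h:(h[...,2]>150)&(h[...,1]<50),.042)
# discs
def disc(n,box,fn,mask=None):
    d=D[n];u=up(d,box);c=bigc(fn(u.astype(int),cv2.cvtColor(u,cv2.COLOR_RGB2HSV).astype(int)));m=cv2.moments(c);return toraw((m["m10"]/m["m00"],m["m01"]/m["m00"]),box),cv2.boundingRect(c)
a=disc("top",(341,162,354,175),lambda u,h:h[...,2]<110);b=disc("side",(262,128,278,139),lambda u,h:h[...,2]<142)
print("castdisc",a,b,tri(T,a[0],S,b[0]))
f=lambda u,h:(u[...,0]>=u[...,1]+1)&(h[...,1]<50)
a=disc("top",(153,236,169,253),f);b=disc("side",(236,311,262,334),f)
print("coverdisc",a,b,tri(T,a[0],S,b[0]))
# spacer window
def hole(n,box):
    d=D[n];u=up(d,box);h=cv2.cvtColor(u,cv2.COLOR_RGB2HSV);c=bigc(h[...,1]>75);m=cv2.moments(c);return toraw((m["m10"]/m["m00"],m["m01"]/m["m00"]),box),cv2.boundingRect(c)
print("c",-T["camera_from_world"][:3,:3].T@T["camera_from_world"][:3,3],-S["camera_from_world"][:3,:3].T@S["camera_from_world"][:3,3])
E
python3 - <<'E'
import cv2,numpy as np
L=[cv2.imread(f"pics/q_{n}.png") for n in("nest_top","nest_side","casttop_top","castside_side","spacer_top","spacer_side")]
o=np.zeros((600,800,3),np.uint8)
for i,x in enumerate(L):
    k=min(266/x.shape[1],300/x.shape[0]);x=cv2.resize(x,None,fx=k,fy=k);r,c=divmod(i,3);o[r*300:r*300+x.shape[0],c*266:c*266+x.shape[1]]=x
cv2.imwrite("pics/q1.png",o)
E
```

```text
mat top ctr [ 0.3832 -0.2553  0.003 ] ang 30.53 len [149.5185 128.9023 147.7316 128.856 ]
mat side ctr [ 0.38   -0.2507  0.003 ] ang 30.11 len [145.9277 125.0039 147.396  130.1   ]
cover top ctr [0.382  0.3069 0.012 ] ang 23.63 len [71.6267 53.2546 70.8271 52.5876]
cover side ctr [0.3786 0.311  0.012 ] ang 23.83 len [71.0533 57.2363 71.1306 56.9466]
spacer top ctr [0.6299 0.2298 0.014 ] ang 12.40 len [71.821  52.0069 72.0327 51.9256]
spacer side ctr [0.6254 0.2349 0.014 ] ang 11.87 len [72.78   58.2373 74.2594 58.0801]
nest top ctr [0.545  0.0096 0.012 ] ang 11.36 len [134.6708  97.8045 134.659   97.8309]
nest side ctr [ 0.5576 -0.0169  0.012 ] ang -68.04 len [ 91.7224 182.8004 144.0436 172.354 ]
casttop top ctr [ 0.646  -0.3002  0.042 ] ang 24.87 len [70.7381 50.6356 69.6461 52.4273]
castside side ctr [ 0.6421 -0.2967  0.042 ] ang 22.81 len [54.8538 68.9034 48.6619 70.6365]
castdisc (array([348.8118, 167.5492]), (26, 10, 78, 77)) (array([269.5454, 132.8387]), (26, 22, 77, 41)) (array([ 0.6463, -0.3015,  0.0396]), np.float64(0.002074750916022008))
coverdisc (array([160.3752, 244.2354]), (16, 20, 95, 99)) (array([247.6912, 322.4062]), (19, 23, 155, 143)) (array([0.3815, 0.3079, 0.0095]), np.float64(0.0015742054191800478))
c [0.3614 0.0073 1.3697] [0.1763 0.6546 0.7006]
```

View pics/q1.png

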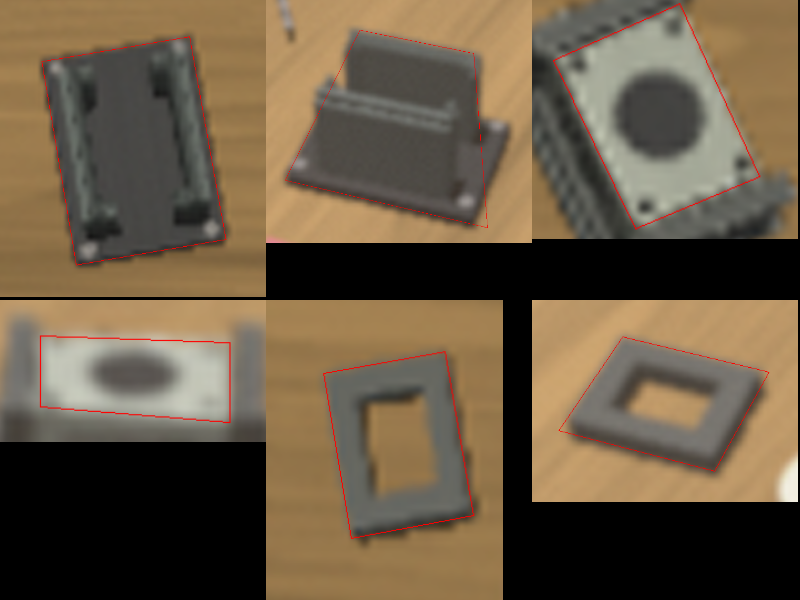

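The fits agree with the stated sizes, at about 70x52, 134x98 and 149x129 mm. The disc heights come out at 0.040 m for the casting and 0.010 m for the cover, against 0.042 and 0.012 stated, which is within calibration. Next come the nest height from two views, the tool yaw, and the first move.

```bash
cat >> h.py <<'E'
from scipy.spatial.transform import Rotation as Ro
def go(tx,ty,tz,ang,verb=True):
    """increments from present tool pose to target TCP (world), jaw yaw deg (mod 180)"""
    from bench import ctrl
    s=ctrl.get_state();R=Ro.from_rotvec(s["tool_rot"]).as_matrix();p=s["position"]
    yaw=np.degrees(np.arctan2(R[1,0],R[0,0]));dy=(ang-yaw+90)%180-90
    d=np.array([tx,ty,tz])-p
    print("t %.2f pos"%s["time"],p.round(4),"yaw %.2f"%yaw,"tooly",R[:,1].round(4),"w",round(s["grip_width"]*87,1),"F",s["ft_force"].round(1),"q",s["joint_positions"].round(2))
    print("tool-frame shift mm",(R.T@d*1000).round(1),"turn about tool y deg %.2f"%(-dy))
E
python3 - <<'E'
from h import *
go(.645,-.300,.25,114)
T,S=load("top"),load("side")
t=up(T,(232,170,276,222));s=up(S,(215,172,285,230))
cv2.imwrite("pics/nt.png",cv2.resize(t[:,:,::-1],None,fx=1.4,fy=1.4));cv2.imwrite("pics/ns.png",cv2.resize(s[:,:,::-1],None,fx=1.2,fy=1.2))
# predicted wall corners for check
c=np.array([.545,.0096]);a=np.radians(11.4);R=np.array([[np.cos(a),-np.sin(a)],[np.sin(a),np.cos(a)]])
for z,hx,hy in((.083,.047,.0325),(.083,.047,.040),(.083,.047,.028)):
  for sx in(1,-1):
   for sy in(1,-1):
    p=np.r_[c+R@[sx*hx,sy*hy],z];print(sx,sy,hy,proj(T,p)[0].round(1),proj(S,p)[0].round(1))
E
```

```text
t 0.10 pos [ 0.2159 -0.6126  0.2216] yaw -70.58 tooly [-6.0e-04  1.6e-03 -1.0e+00] w 87.2 F [ 1.1 -0.1 -0.1] q [ 1.25  0.32 -0.07  1.45  0.02  1.37 -0.06]
tool-frame shift mm [-152.2  -28.2  508.7] turn about tool y deg -4.58
1 1 0.0325 [241.  181.1] [227.6 189.6]
1 -1 0.0325 [261.3 177.7] [236.2 174.4]
-1 1 0.0325 [246.  210.3] [263.4 197.1]
-1 -1 0.0325 [266.5 206.8] [270.5 181.2]
1 1 0.04 [238.7 181.5] [226.5 191.4]
1 -1 0.04 [263.6 177.3] [237.2 172.8]
-1 1 0.04 [243.7 210.7] [262.5 199. ]
-1 -1 0.04 [268.9 206.4] [271.3 179.5]
1 1 0.028 [242.4 180.9] [228.2 188.5]
1 -1 0.028 [259.9 177.9] [235.7 175.4]
-1 1 0.028 [247.4 210.1] [263.9 196. ]
-1 -1 0.028 [265.1 207. ] [270.  182.3]
```

View pics/nt.png

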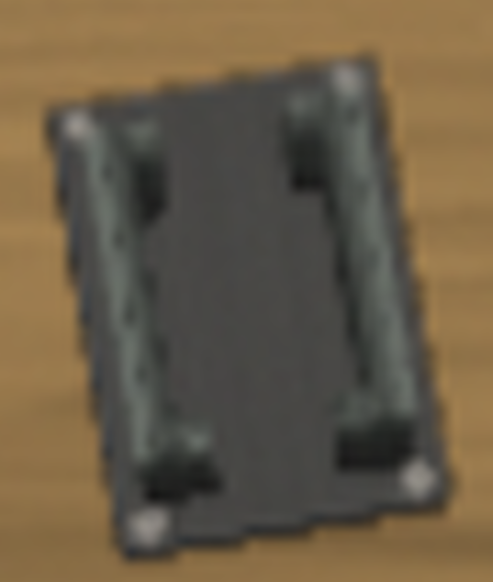

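View pics/ns.png

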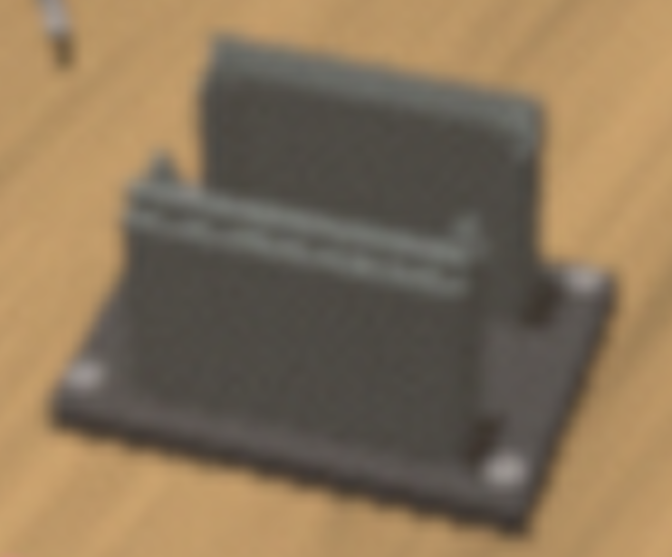

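```bash
python3 - <<'E'
from h import *
np.set_printoptions(precision=4,suppress=True)
T,S=load("top"),load("side")
for a,b in(((238.4,180.7),(223,210.6)),((244.9,216.4),(267.1,220.5)),((268.7,212.4),(275.4,200.4)),((268.4,206.1),(270.8,182.4)),((264,176),(237.7,175.9))):
    print(tri(T,a,S,b))
b=np.array([(238.4,180.7),(262.3,176.2),(268.7,212.4),(244.9,216.4)])
print(pose(np.array([plane(T,x,.012) for x in b])))
b=np.array([(223,210.6),(267.1,220.5),(275.4,200.4)]);W=[plane(S,x,.012) for x in b];print((W[0]+W[2])/2)
E
```

```text
(array([0.5969, 0.0614, 0.0134]), np.float64(0.0020089251871141206))
(array([0.4789, 0.0363, 0.0121]), np.float64(0.0016340193848819985))
(array([ 0.494 , -0.0415,  0.0136]), np.float64(0.0016129878794670235))
(array([ 0.5081, -0.038 ,  0.0735]), np.float64(0.0013243907793439409))
(array([ 0.6028, -0.023 ,  0.0697]), np.float64(0.006007585732390619))
(array([0.547 , 0.0099, 0.012 ]), np.float64(11.629615711750773), array([0.0811, 0.123 , 0.0794, 0.1211]))
[0.5453 0.0083 0.012 ]
```

>>> drive_tool(increments="-15 -3 55 -4.6 0; -15 -3 55 0 0; -15 -3 55 0 0; -15 -3 55 0 0; -15 -3 55 0 0; -15 -3 55 0 0; -15 -3 55 0 0; -15 -3 55 0 0; -15 -3 40 0 0; -17 -1 28 0 0; 0 0 0 0 0", squeeze=35)

```text
time: 1.48
position: [0.6227, -0.2667, 0.2499]
tool_rot: [-1.379, 0.891, -0.889]
ft_force: [-0.0, 0.2, -0.9]
grip_width: 1.0
```

```bash
python3 - <<'E'
from h import *
go(.645,-.300,.018,114)
E
```

```text
t 1.48 pos [ 0.6227 -0.2667  0.2499] yaw -65.62 tooly [-0.      0.0027 -1.    ] w 87.0 F [-0.   0.2 -0.9] q [ 0.62  0.39 -0.35  1.32  0.13  1.45 -0.86]
tool-frame shift mm [ 40.1 231.8   6.3] turn about tool y deg 0.38
```

>>> drive_tool(increments="20 30 3 0.4 0; 20 40 3 0 0; 0 40 0 0 0; 0 30 0 0 0; 0 10 0 0 0; 0 0 0 0 0")

```text
time: 2.22
position: [0.6419, -0.3062, 0.1003]
tool_rot: [-1.377, 0.902, -0.901]
ft_force: [-0.6, -0.6, -0.3]
grip_width: 0.998
```

```bash
cat > snap.py <<'E'
import sys,cv2,numpy as np
from bench import get_image
tag=sys.argv[1]
out=[]
for n,(u,v) in zip(("top","side"),eval(sys.argv[2])):
    d=get_image(n);np.savez(f"{n}_{tag}.npz",**d)
    im=d["img"][:,:,::-1];u0=min(max(u-40,0),432);v0=min(max(v-40,0),304)
    out.append(cv2.resize(im[v0:v0+80,u0:u0+80],None,fx=5,fy=5,interpolation=cv2.INTER_CUBIC))
cv2.imwrite(f"pics/{tag}.png",np.hstack(out))
E
python3 snap.py g1 "[(347,169),(270,135)]"; python3 -c "
from h import *
go(.645,-.300,.018,114)"
```

```text
t 2.33 pos [ 0.6433 -0.3061  0.1024] yaw -66.42 tooly [ 0.0023 -0.0014 -1.    ] w 87.2 F [0.3 0.3 0.1] q [ 0.63  0.54 -0.32  1.41  0.17  1.22 -0.86]
tool-frame shift mm [-5.1 84.3  3.9] turn about tool y deg -0.42
```

View pics/g1.png

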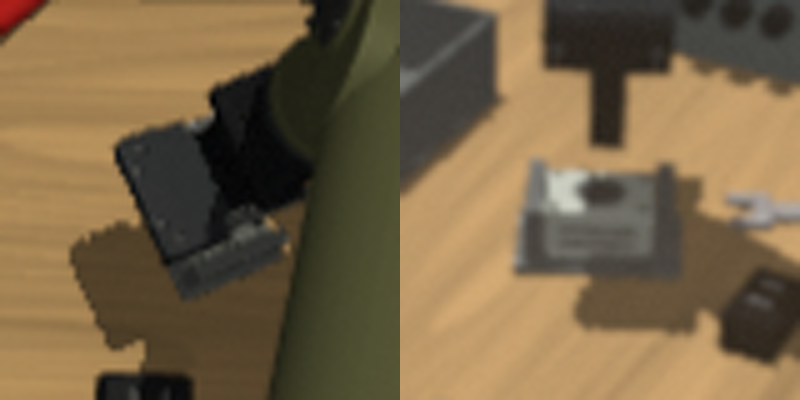

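The side crop shows the near finger at (610,145), centred just above the casting's disc at (600,190), and the top crop shows the jaws lying across the cradle. Going down and gripping.

>>> drive_tool(increments="-4 25 3 0 0; 0 25 0 0 0; 0 20 0 0 0; 0 12 0 0 0; 0 0 0 0 0; 0 0 0 0 255; 0 0 0 0 255; 0 0 0 0 255; 0 0 0 0 255; 0 0 0 0 255; 0 0 0 0 255")

```text
time: 3.7
position: [0.6438, -0.3005, 0.0188]
tool_rot: [-1.376, 0.9, -0.901]
ft_force: [0.0, 0.5, 1.8]
grip_width: 0.595
```

```bash
python3 -c "
from h import *
go(.645,-.300,.018,114)"
```

```text
t 3.70 pos [ 0.6438 -0.3005  0.0188] yaw -66.39 tooly [ 1.e-04 -1.e-04 -1.e+00] w 51.8 F [0.  0.5 1.8] q [ 0.62  0.62 -0.31  1.48  0.2   1.08 -0.89]
tool-frame shift mm [0.1 0.8 1.3] turn about tool y deg -0.39
```

>>> drive_tool(increments="0 -15 0 0 255; 0 -30 0 0 255; 0 -35 0 0 255; -10 -20 -15 0 255; -30 0 -42 0 255; -30 0 -45 0 255; -30 0 -45 0 255; -30 20 -42 0 255; -18 30 -23.5 0 255; 0 20 0 0 255; 0 0 0 0 255; 0 0 0 0 255")

```text
time: 5.2
position: [0.3909, -0.2503, 0.0497]
tool_rot: [-1.377, 0.899, -0.902]
ft_force: [1.3, -0.3, -2.9]
grip_width: 0.594
```

```bash
python3 snap.py g2 "[(333,249),(341,175)]"; python3 -c "
from h import *
go(.39,-.25,.0155,114)"
```

```text
t 5.30 pos [ 0.391  -0.2505  0.0498] yaw -66.36 tooly [ 0.0019 -0.0012 -1.    ] w 51.8 F [ 0.8 -0.  -2.9] q [ 0.83  0.11 -0.33  2.08  0.04  0.95 -0.68]
tool-frame shift mm [-0.9 34.3 -0.8] turn about tool y deg -0.36
```

View pics/g2.png

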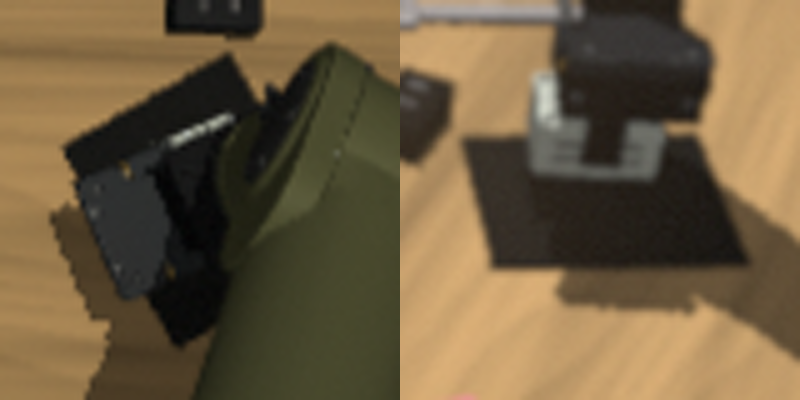

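The casting is held above the mat, in the side crop at about (595,150) over the black area. Lowering it and letting go.

>>> drive_tool(increments="0 15 0 0 255; 0 12 0 0 255; 0 4 0 0 255; 0 2 0 0 255; 0 1 0 0 255; 0 0 0 0 255")

```text
time: 6.05
position: [0.3888, -0.2493, 0.0157]
tool_rot: [-1.377, 0.903, -0.898]
ft_force: [-7.1, 5.1, 11.5]
grip_width: 0.592
```

```bash
python3 -c "
from h import *
go(.39,-.25,.0155,114)"
```

```text
t 6.05 pos [ 0.3888 -0.2493  0.0157] yaw -66.38 tooly [-0.0029  0.0011 -1.    ] w 51.5 F [-7.1  5.1 11.5] q [ 0.82  0.16 -0.33  2.11  0.07  0.88 -0.7 ]
tool-frame shift mm [1.1 0.2 0.8] turn about tool y deg -0.38
```

Contact with the mat shows at about 14 N up. Opening, then lifting clear.

>>> drive_tool(increments="0 0 0 0 0; 0 0 0 0 0; 0 0 0 0 0; 0 0 0 0 0; 0 -30 0 0 0; 0 -45 0 0 0; 0 -45 0 -10 0; 0 -20 30 -10 0; 0 0 50 -10 0; 0 0 50 -10 0; 0 0 0 -10 0; 0 0 0 -10 0; 0 0 0 -10 0; 0 0 0 -10 0; 0 0 0 -10 0; 0 0 0 0 0")

```text
time: 8.05
position: [0.4806, -0.1586, 0.1544]
tool_rot: [-1.547, -0.322, 0.322]
ft_force: [0.4, 0.4, -1.1]
grip_width: 1.0
```

```bash
python3 snap.py g3 "[(333,249),(341,175)]"; python3 -c "
from h import *
go(.39,-.25,.0155,24)"
```

```text
t 8.15 pos [ 0.4806 -0.1586  0.1545] yaw 23.43 tooly [-1.e-04 -0.e+00 -1.e+00] w 87.1 F [-0.4  0.7 -1. ] q [ 0.75  0.09 -0.51  1.88  0.05  1.19  0.64]
tool-frame shift mm [-119.4  139.   -47.8] turn about tool y deg -0.57
```

View pics/g3.png

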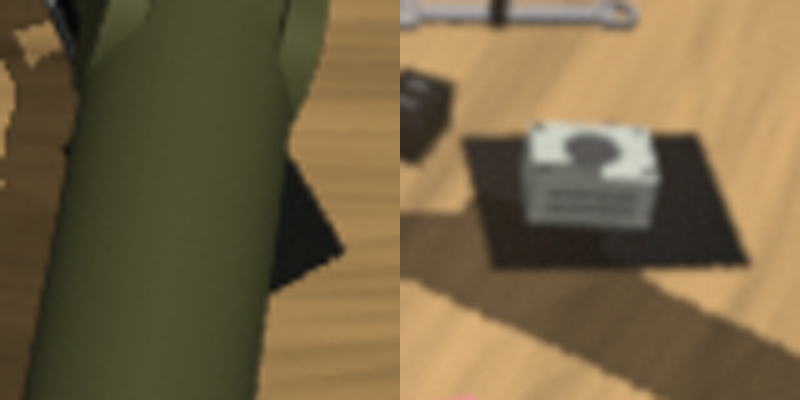

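The casting stands upright on the mat, with its disc at (593,150) in the side crop. The arm hides it from the top camera, so I'll measure the offset along the casting's own axis with the side camera.

```bash
python3 - <<'E'
from h import *
np.set_printoptions(precision=4,suppress=True)
S0,S1=load("side"),load("side_g3")
def disc(d,box,t=142):
    u=up(d,box);c=bigc(u.max(2)<t);m=cv2.moments(c);return toraw((m["m10"]/m["m00"],m["m01"]/m["m00"]),box),cv2.boundingRect(c)
a=disc(S0,(262,128,278,139));print("cradle",a,plane(S0,a[0],.042))
a=disc(S1,(331,159,348,171));print("mat",a,plane(S1,a[0],.039))
box=(322,156,356,173)
u=up(S1,box);h=cv2.cvtColor(u,cv2.COLOR_RGB2HSV).astype(int);c=bigc((h[...,2]>150)&(h[...,1]<50));q=toraw(quadfit(c),box);print(q,pose(np.array([plane(S1,x,.039) for x in q])))
E
```

```text
cradle (array([269.5454, 132.8387]), (26, 22, 77, 41)) [ 0.6435 -0.2982  0.042 ]
mat (array([337.6089, 166.2145]), (0, 23, 111, 73)) [ 0.3897 -0.237   0.039 ]
[[326.5297 159.3105]
 [350.0173 160.2418]
 [351.4318 172.2618]
 [327.0588 165.1566]] (array([ 0.3904, -0.2481,  0.039 ]), np.float64(12.976490785220449), array([0.0691, 0.0586, 0.0728, 0.0292]))
```

```bash
python3 - <<'E'
from h import *
np.set_printoptions(precision=4,suppress=True)
S1=load("side_g3")
for box in((332,159,347,170),(332,160,347,169)):
  for t in(115,130,142):
    u=up(S1,box);c=bigc(u.max(2)<t);m=cv2.moments(c);p=toraw((m["m10"]/m["m00"],m["m01"]/m["m00"]),box);print(t,p,cv2.boundingRect(c),plane(S1,p,.039))
E
```

```text
115 [338.0764 165.7816] (0, 28, 99, 60) [ 0.3892 -0.2397  0.039 ]
130 [338.0561 165.6913] (0, 25, 101, 63) [ 0.3894 -0.2401  0.039 ]
142 [338.0651 165.6085] (0, 23, 103, 65) [ 0.3895 -0.2405  0.039 ]
115 [338.4766 165.2343] (0, 20, 99, 52) [ 0.3891 -0.2428  0.039 ]
130 [338.3786 165.1879] (0, 17, 101, 55) [ 0.3894 -0.2429  0.039 ]
142 [338.3466 165.1255] (0, 15, 103, 57) [ 0.3896 -0.2431  0.039 ]
```

```bash
python3 - <<'E'
from h import *
print(plane(load("side_g3"),(339.3,164.4),.039))
go(.390,-.249,.012,23.7)
E
```

```text
[ 0.38834989 -0.24784701  0.039     ]
t 8.15 pos [ 0.4806 -0.1586  0.1545] yaw 23.43 tooly [-1.e-04 -0.e+00 -1.e+00] w 87.1 F [-0.4  0.7 -1. ] q [ 0.75  0.09 -0.51  1.88  0.05  1.19  0.64]
tool-frame shift mm [-119.   142.5  -46.9] turn about tool y deg -0.27
```

>>> drive_tool(increments="-40 20 -16 0 0; -40 30 -16 0 0; -39 30 -15 0 0; 0 10 0 0 0; 0 0 0 0 0")

```text
time: 8.78
position: [0.3906, -0.2487, 0.0642]
tool_rot: [-1.546, -0.322, 0.322]
ft_force: [-0.2, -0.6, 0.3]
grip_width: 0.999
```

```bash
python3 snap.py g4 "[(333,249),(341,175)]"; python3 -c "
from h import *
go(.390,-.249,.012,23.7)"
```

```text
t 8.88 pos [ 0.392  -0.2488  0.0654] yaw 23.68 tooly [ 1.7e-03 -6.0e-04 -1.0e+00] w 87.4 F [ 0.  -0.7  0.8] q [ 0.89  0.09 -0.4   2.07  0.04  0.99  0.89]
tool-frame shift mm [-2.  53.4  0.7] turn about tool y deg -0.02
```

View pics/g4.png

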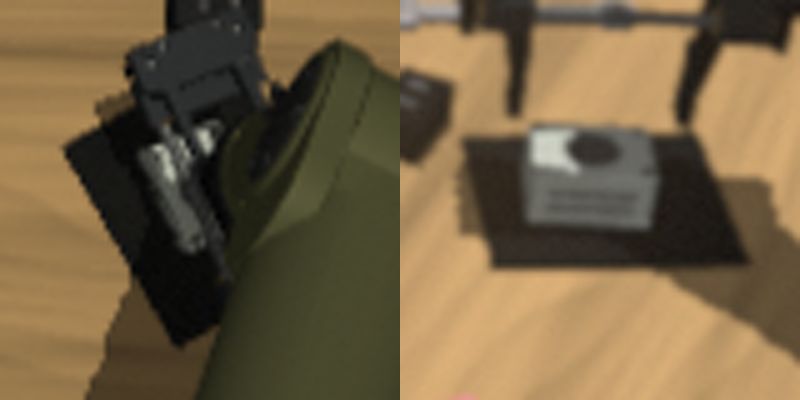

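The finger tips at crop (515,112) and (685,122) straddle the casting's ends evenly, so I can descend and grip.

>>> drive_tool(increments="-1 20 0 0 0; 0 18 0 0 0; 0 10 0 0 0; 0 5 0 0 0; 0 0 0 0 255; 0 0 0 0 255; 0 0 0 0 255; 0 0 0 0 255; 0 0 0 0 255", squeeze=35)

```text
time: 10.0
position: [0.3901, -0.2501, 0.0121]
tool_rot: [-1.548, -0.324, 0.322]
ft_force: [0.6, 0.4, 3.9]
grip_width: 0.806
```

```bash
python3 -c "
from h import *
go(.546,.0095,.15,11.5)"
```

```text
t 10.00 pos [ 0.3901 -0.2501  0.0121] yaw 23.61 tooly [ 1.2e-03 -8.0e-04 -1.0e+00] w 70.2 F [0.6 0.4 3.9] q [ 0.88  0.17 -0.39  2.11  0.09  0.87  0.85]
tool-frame shift mm [ 246.9 -137.9  175.2] turn about tool y deg 12.11
```

>>> drive_tool(increments="0 -20 0 0 255; 0 -40 0 0 255; 0 -50 0 6 255; 0 -28 0 6.1 255; 41 0 45 0 255; 41 0 45 0 255; 41 0 45 0 255; 41 0 45 0 255; 40 0 43 0 255; 0 0 0 0 255; 0 0 0 0 255")

```text
time: 11.38
position: [0.5437, 0.0089, 0.1482]
tool_rot: [-1.565, -0.156, 0.161]
ft_force: [-0.0, -0.8, -2.2]
grip_width: 0.801
```

```bash
python3 snap.py g5 "[(254,197),(250,185)]"; python3 -c "
from h import *
go(.546,.0095,.15,11.5)"
```

```text
t 11.47 pos [0.5438 0.0076 0.1487] yaw 11.38 tooly [-0.0019 -0.0011 -1.    ] w 70.1 F [ 0.8  0.1 -3.7] q [ 0.54  0.2  -0.67  1.79  0.14  1.2   0.03]
tool-frame shift mm [ 2.5 -1.3  1.5] turn about tool y deg -0.12
```

View pics/g5.png

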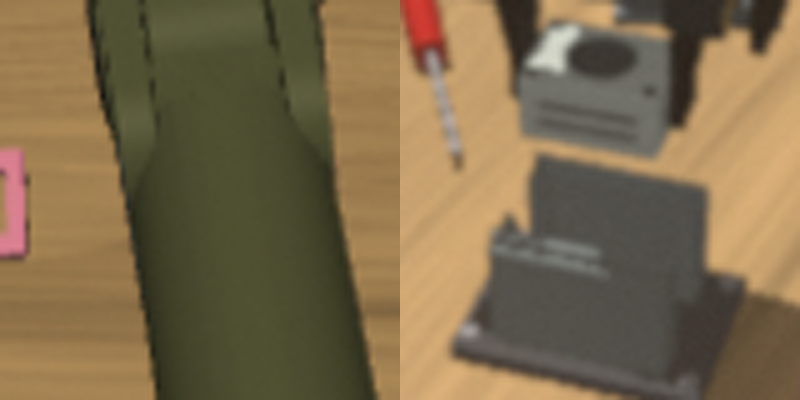

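```bash
python3 - <<'E'
from h import *
np.set_printoptions(precision=4,suppress=True)
S=load("side_g5")
box=(238,146,266,168)
u=up(S,box);cv2.imwrite("pics/cd.png",cv2.resize(u[:,:,::-1],None,fx=2.5,fy=2.5))
box=(243,150,260,162);u=up(S,box)
for t in (90,100,110):
    c=bigc(u.max(2)<t);m=cv2.moments(c);p=toraw((m["m10"]/m["m00"],m["m01"]/m["m00"]),box);print(p,cv2.boundingRect(c),plane(S,p,.1485-.0091+.036))
print(plane(S,(250.8,156),.1754))
n=up(load("side"),(215,172,285,230))
h=n.max(2)
for (x,y) in((82,375),(505,470),(585,277)):
    X,Y=int(x/1.2),int(y/1.2);w=h[Y-18:Y+18,X-18:X+18].astype(float);k=w>np.percentile(w,50)+.5*(w.max()-np.percentile(w,50))
    v,uu=np.nonzero(k);p=(np.array([uu.mean()+X-18,v.mean()+Y-18])+.5)/8-.5+[215,172];print(p,plane(S,p,.0135))
E
```

```text
[250.1465 156.1762] (7, 19, 109, 69) [0.5417 0.0102 0.1754]
[250.2869 156.2367] (5, 15, 116, 77) [0.5413 0.0102 0.1754]
[251.0535 156.4756] (4, 12, 132, 84) [0.5392 0.0102 0.1754]
[0.5407 0.0088 0.1754]
[221.219  209.2003] [0.6029 0.059  0.0135]
[267.244  220.5096] [0.4771 0.0372 0.0135]
[275.9192 198.5361] [ 0.4954 -0.0493  0.0135]
```

View pics/cd.png

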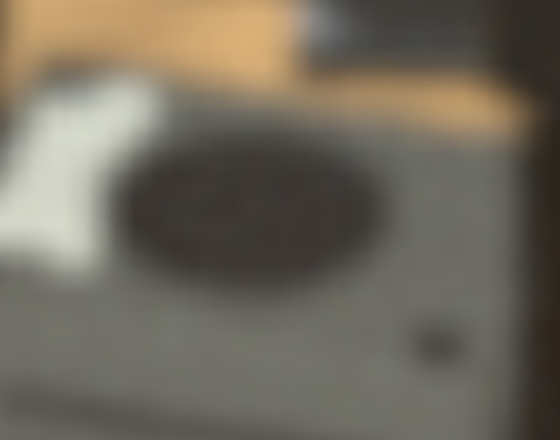

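>>> drive_tool(increments="2.7 20 0 0 255; 0 20 0 0 255; 0 15 0 0 255; 0 8 0 0 255; 0 6 0 0 255; 0 0 0 0 255")

```text
time: 12.22
position: [0.5463, 0.0099, 0.0797]
tool_rot: [-1.565, -0.156, 0.16]
ft_force: [-2.9, -0.6, -4.3]
grip_width: 0.802
```

```bash
python3 snap.py g6 "[(254,197),(250,185)]"; python3 -c "
from h import *
go(.5465,.008,.0211,11.5)"
```

```text
t 12.32 pos [0.5464 0.0098 0.0801] yaw 11.50 tooly [-2.4e-03 -4.0e-04 -1.0e+00] w 70.0 F [-4.1 -0.7 -4.8] q [ 0.51  0.29 -0.66  1.85  0.2   1.07 -0.02]
tool-frame shift mm [-0.1 59.  -1.8] turn about tool y deg 0.00
```

View pics/g6.png

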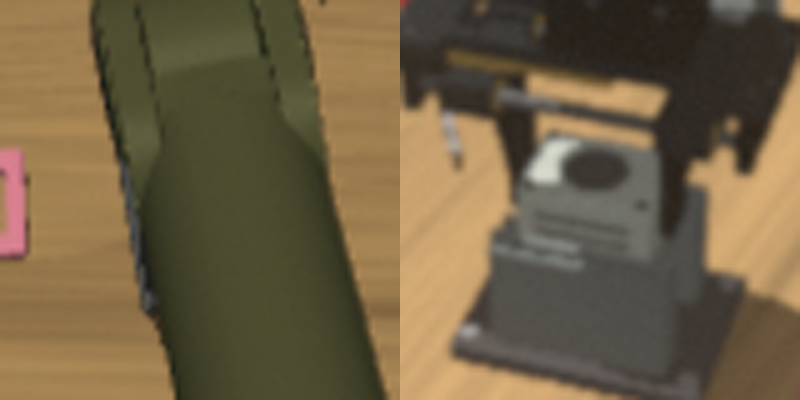

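The casting is inside the rim with light side forces (about 4 N toward -x). Easing 1 mm toward -x and lowering on.

>>> drive_tool(increments="-1 8 0 0 255; 0 10 0 0 255; 0 10 0 0 255; 0 10 0 0 255; 0 0 0 0 255")

```text
time: 12.95
position: [0.5463, 0.0097, 0.0421]
tool_rot: [-1.565, -0.157, 0.158]
ft_force: [-1.8, -0.9, -4.7]
grip_width: 0.801
```

```bash
python3 -c "
from h import *
go(.5455,.008,.0211,11.5)"
```

```text
t 12.95 pos [0.5463 0.0097 0.0421] yaw 11.51 tooly [-6.e-04  0.e+00 -1.e+00] w 69.7 F [-1.8 -0.9 -4.7] q [ 0.5   0.33 -0.64  1.89  0.24  1.   -0.05]
tool-frame shift mm [-1.1 21.  -1.5] turn about tool y deg 0.01
```

>>> drive_tool(increments="0 8 0 0 255; 0 6 0 0 255; 0 4 0 0 255; 0 2 0 0 255; 0 1 0 0 255; 0 0.5 0 0 255; 0 0 0 0 255")

```text
time: 13.82
position: [0.5464, 0.0096, 0.0213]
tool_rot: [-1.565, -0.157, 0.158]
ft_force: [-4.6, -0.1, -0.4]
grip_width: 0.801
```

```bash
python3 -c "
from h import *
go(.5463,.0097,.0211,11.5)"
```

```text
t 13.82 pos [0.5464 0.0096 0.0213] yaw 11.49 tooly [-4.e-04 -5.e-04 -1.e+00] w 69.7 F [-4.6 -0.1 -0.4] q [ 0.48  0.36 -0.63  1.9   0.26  0.96 -0.07]
tool-frame shift mm [-0.   0.2  0.1] turn about tool y deg -0.01
```

>>> drive_tool(increments="0 0.7 0 0 255; 0 0 0 0 255; 0 0 0 0 0; 0 0 0 0 0; 0 0 0 0 0; 0 0 0 0 0; 0 0 0 0 0")

```text
time: 14.7
position: [0.5467, 0.0098, 0.0204]
tool_rot: [-1.565, -0.158, 0.157]
ft_force: [0.3, 0.3, -0.3]
grip_width: 0.997
```

```bash
python3 -c "
from h import *
go(.6295,.2305,.15,12.2)"
```

```text
t 14.70 pos [0.5467 0.0098 0.0204] yaw 11.51 tooly [ 4.e-04  0.e+00 -1.e+00] w 86.7 F [ 0.3  0.3 -0.3] q [ 0.48  0.37 -0.63  1.9   0.26  0.96 -0.07]
tool-frame shift mm [ 125.2 -129.6  199.7] turn about tool y deg -0.69
```

```bash
python3 - <<'E'
from h import *
T=load("top");S=load("side")
j=tri(T,(171.5,203.5),S,(204.5,265))[0]; print("jar",j, plane(T,(171.5,203.5),.07))
a=np.radians(12.2);d=plane(T,(171.5,203.5),.07)[:2]-[.6295,.2305];print("jar in spacer frame",np.cos(a)*d[0]+np.sin(a)*d[1],-np.sin(a)*d[0]+np.cos(a)*d[1])
t=up(T,(150,150,210,220));cv2.imwrite("pics/j.png",t[:,:,::-1])
E
```

```text
jar [0.50831387 0.26753254 0.06880211] [0.50923487 0.26785691 0.07      ]
jar in spacer frame -0.10965461258452118 0.06192823948483808
```

View pics/j.png

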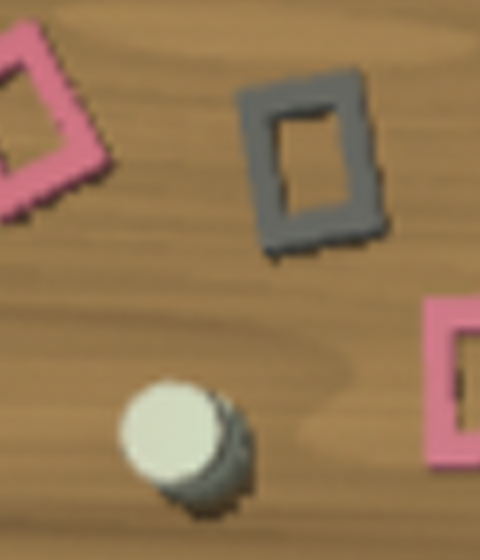

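>>> drive_tool(increments="0 -15 0 0 0; 0 -35 0 0 0; 0 -45 0 0 0; 0 -35 0 0 0; 31 0 50 -0.7 0; 31 0 50 0 0; 31 0 50 0 0; 31 0 50 0 0; 0 0 0 0 0; 0 0 0 0 0")

```text
time: 15.95
position: [0.626, 0.2311, 0.1507]
tool_rot: [-1.565, -0.168, 0.168]
ft_force: [-0.0, -0.7, -0.8]
grip_width: 1.002
```

```bash
python3 snap.py g7 "[(254,197),(250,190)]"; python3 -c "
from h import *
go(.6295,.2305,.0025,12.2)"
```

```text
t 16.05 pos [0.6265 0.2291 0.1507] yaw 12.08 tooly [ 5.0e-04 -1.5e-03 -1.0e+00] w 87.4 F [ 0.4 -0.4  0.2] q [ 0.14  0.49 -0.72  1.48  0.33  1.3  -0.4 ]
tool-frame shift mm [  3.2 148.2   1. ] turn about tool y deg -0.12
```

View pics/g7.png

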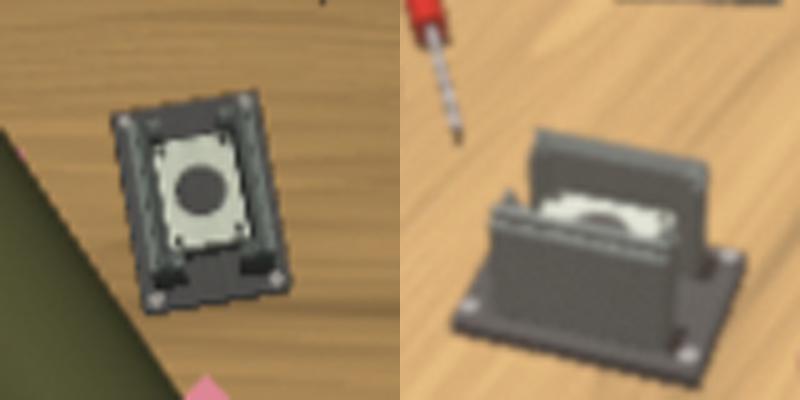

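The casting lies flat in the pocket, with its disc at top crop (201,189) against the bolts' centre at (200,200). Seat height explains about 9 px of that row offset. Now descending to the spacer.

>>> drive_tool(increments="3 30 1 0 0; 0 40 0 0 0; 0 35 0 0 0; 0 0 0 0 0; 0 0 0 0 0")

```text
time: 16.68
position: [0.63, 0.2322, 0.0472]
tool_rot: [-1.564, -0.168, 0.164]
ft_force: [0.8, 0.1, -0.0]
grip_width: 0.998
```

```bash
python3 snap.py g8 "[(188,170),(173,245)]"; python3 -c "
from h import *
go(.6295,.2305,.0025,12.2)"
```

```text
t 16.77 pos [0.6303 0.233  0.0478] yaw 12.16 tooly [ 3.5e-03  9.0e-04 -1.0e+00] w 86.9 F [-0.7 -0.5  1.6] q [ 0.11  0.59 -0.68  1.56  0.4   1.13 -0.45]
tool-frame shift mm [-1.4 45.3 -2.3] turn about tool y deg -0.04
```

View pics/g8.png

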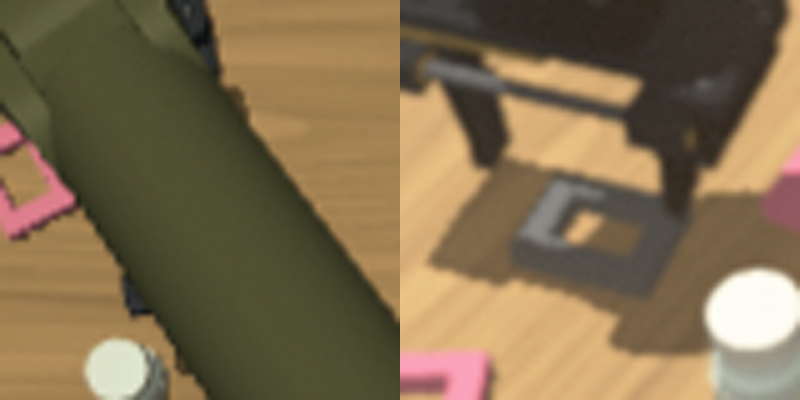

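```bash
python3 - <<'E'
from h import *
S=load("side_g8")
a=np.radians(12.1);e=np.array([np.cos(a),np.sin(a),0]);n=np.array([-np.sin(a),np.cos(a),0])
c=np.array([.630,.2328,.0475])
o=lambda p:((proj(S,p)-[133,205])*5+[400,0]).round(0).tolist()
print("tips",o([c+e*.0435,c-e*.0435, c+e*.0435-n*.0095,c+e*.0435+n*.0095,c-e*.0435+n*.0095,c-e*.0435-n*.0095]))
c[2]=.002;print("tips low",o([c+e*.0435,c-e*.0435]))
q=np.array([.6295,.2305,.014]);print("spacer top corners",o([q+sx*e*.035+sy*n*.026 for sx,sy in((1,1),(1,-1),(-1,-1),(-1,1))]))
print([plane(S,(np.array(x)-[400,0])/5+[133,205],.014).round(4) for x in((555,172),(688,210),(655,282),(513,240))])
E
```

```text
tips [[499.0, 153.0], [670.0, 195.0], [509.0, 139.0], [489.0, 168.0], [661.0, 210.0], [679.0, 180.0]]
tips low [[515.0, 218.0], [681.0, 259.0]]
spacer top corners [[505.0, 243.0], [556.0, 164.0], [688.0, 195.0], [642.0, 277.0]]
[array([0.6662, 0.217 , 0.014 ]), array([0.5954, 0.2053, 0.014 ]), array([0.5829, 0.2479, 0.014 ]), array([0.6561, 0.2602, 0.014 ])]
```

>>> drive_tool(increments="-2 20 -1.4 0 0; 0 15 0 0 0; 0 7 0 0 0; 0 2.5 0 0 0; 0 0 0 0 0; 0 0 0 0 255; 0 0 0 0 255; 0 0 0 0 255; 0 0 0 0 255; 0 0 0 0 255", squeeze=25)

```text
time: 18.02
position: [0.6271, 0.231, 0.0007]
tool_rot: [-1.564, -0.167, 0.167]
ft_force: [-0.2, -0.0, 0.3]
grip_width: 0.801
```

```bash
python3 -c "
from h import *
go(.5465,.0097,.17,11.5)"
```

```text
t 18.02 pos [0.6271 0.231  0.0007] yaw 12.21 tooly [-1.e-04 -1.e-04 -1.e+00] w 69.7 F [-0.2 -0.   0.3] q [ 0.1   0.64 -0.66  1.6   0.43  1.06 -0.47]
tool-frame shift mm [-125.6 -169.2 -199.3] turn about tool y deg 0.71
```

>>> drive_tool(increments="0 -10 0 0 255; 0 -30 0 0.7 255; 0 -45 0 0 255; 0 -45 0 0 255; -30 -25 -50 0 255; -32 0 -50 0 255; -32 0 -50 0 255; -31 0 -49 0 255; 0 0 0 0 255; 0 0 0 0 255")

```text
time: 19.27
position: [0.5449, 0.0125, 0.1562]
tool_rot: [-1.565, -0.159, 0.157]
ft_force: [0.6, 0.3, 0.4]
grip_width: 0.803
```

```bash
python3 snap.py g9 "[(254,197),(250,175)]"; python3 -c "
from h import *
go(.5465,.0097,.17,11.5)"
```

```text
t 19.38 pos [0.5451 0.014  0.156 ] yaw 11.68 tooly [ 9.e-04  8.e-04 -1.e+00] w 69.8 F [ 0.1 -0.3 -1.1] q [ 0.57  0.21 -0.72  1.78  0.14  1.21  0.02]
tool-frame shift mm [  0.5 -14.   -4.5] turn about tool y deg 0.18
```

View pics/g9.png

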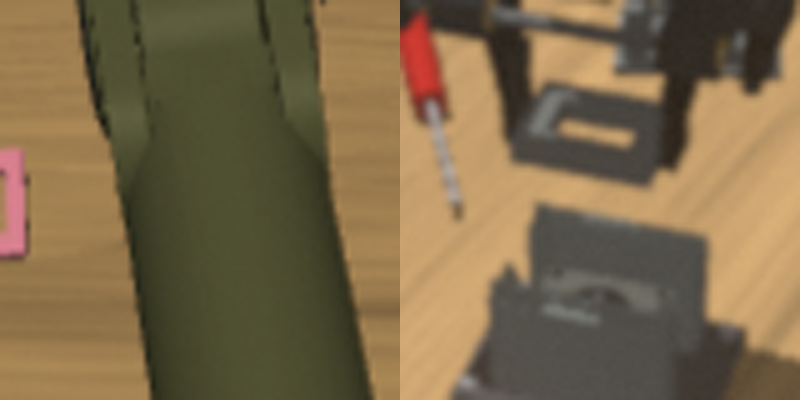

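The spacer is held level above the nest, in the side crop at (590,130). Lowering with a small correction.

>>> drive_tool(increments="0.8 15 -3.5 0.1 255; 0 20 0 0 255; 0 15 0 0 255; 0 8 0 0 255; 0 0 0 0 255; 0 0 0 0 255")

```text
time: 20.12
position: [0.5466, 0.0088, 0.098]
tool_rot: [-1.565, -0.157, 0.156]
ft_force: [-0.7, -0.3, -0.6]
grip_width: 0.806
```

```bash
python3 snap.py g10 "[(254,197),(250,185)]"; python3 -c "
from h import *
go(.5465,.0097,.049,11.5)"
```

```text
t 20.23 pos [0.5467 0.0087 0.0981] yaw 11.41 tooly [ 1.3e-03 -3.0e-04 -1.0e+00] w 69.6 F [ 0.2  0.3 -0.3] q [ 0.56  0.27 -0.7   1.84  0.19  1.1  -0.02]
tool-frame shift mm [-0.  49.1  1. ] turn about tool y deg -0.09
```

View pics/g10.png

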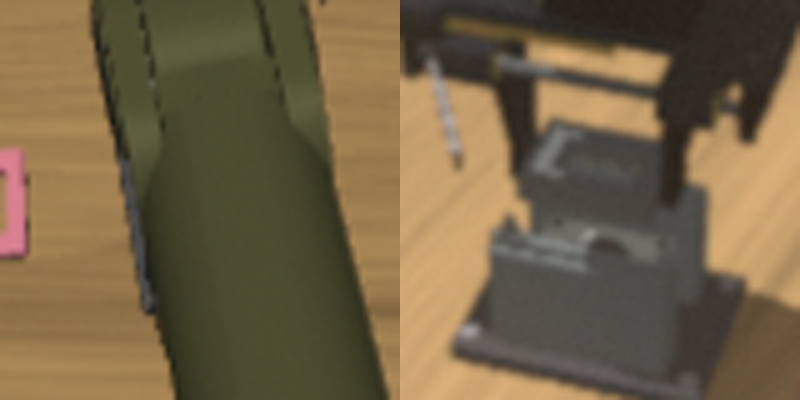

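>>> drive_tool(increments="0 10 0.7 0 255; 0 8 0 0 255; 0 8 0 0 255; 0 8 0 0 255; 0 6 0 0 255; 0 0 0 0 255")

```text
time: 20.98
position: [0.5456, 0.0094, 0.0569]
tool_rot: [-1.565, -0.156, 0.157]
ft_force: [-0.7, 0.1, -0.6]
grip_width: 0.802
```

```bash
python3 -c "
from h import *
go(.5465,.0097,.049,11.5)"
```

```text
t 20.98 pos [0.5456 0.0094 0.0569] yaw 11.42 tooly [-1.e-03  1.e-04 -1.e+00] w 69.8 F [-0.7  0.1 -0.6] q [ 0.53  0.32 -0.69  1.88  0.24  1.03 -0.05]
tool-frame shift mm [0.9 7.9 0.1] turn about tool y deg -0.08
```

>>> drive_tool(increments="0 3 0 0 255; 0 2 0 0 255; 0 1.5 0 0 255; 0 1 0 0 255; 0 0.5 0 0 255; 0 0 0 0 255")

```text
time: 21.72
position: [0.546, 0.0094, 0.0494]
tool_rot: [-1.565, -0.156, 0.156]
ft_force: [0.0, -0.1, -1.5]
grip_width: 0.802
```

```bash
python3 -c "
from h import *
go(.5465,.0097,.049,11.5)"
```

```text
t 21.73 pos [0.546  0.0094 0.0494] yaw 11.41 tooly [-1.e-04 -1.e-04 -1.e+00] w 69.8 F [ 0.  -0.1 -1.5] q [ 0.53  0.33 -0.68  1.88  0.24  1.01 -0.06]
tool-frame shift mm [0.6 0.4 0.2] turn about tool y deg -0.09
```

>>> drive_tool(increments="0 0.7 0 0 255; 0 0.7 0 0 255; 0 0 0 0 255")

```text
time: 22.1
position: [0.5461, 0.0094, 0.0487]
tool_rot: [-1.566, -0.156, 0.156]
ft_force: [-2.6, 0.2, 5.6]
grip_width: 0.803
```

```bash
python3 -c "
from h import *
go(.5465,.0097,.049,11.5)"
```

```text
t 22.10 pos [0.5461 0.0094 0.0487] yaw 11.41 tooly [ 0.e+00 -4.e-04 -1.e+00] w 69.9 F [-2.6  0.2  5.6] q [ 0.53  0.33 -0.68  1.88  0.25  1.01 -0.06]
tool-frame shift mm [ 0.5 -0.3  0.2] turn about tool y deg -0.09
```

The spacer touched down at 5.6 N. Letting go and rising.

>>> drive_tool(increments="0 0 0 0 0; 0 0 0 0 0; 0 0 0 0 0; 0 0 0 0 0; 0 -15 0 0 0; 0 -35 0 0 0; 0 -40 0 0 0; 0 -20 20 -6 0; 0 0 50 -6.3 0; 0 0 0 0 0")

```text
time: 23.35
position: [0.5262, 0.0817, 0.1599]
tool_rot: [-1.545, -0.333, 0.329]
ft_force: [-0.0, -0.0, 0.2]
grip_width: 0.999
```

```bash
python3 -c "
from h import *
go(.3815,.308,.15,23.7)"
```

```text
t 23.35 pos [0.5262 0.0817 0.1599] yaw 24.16 tooly [ 0.002   0.0012 -1.    ] w 86.9 F [-0.  -0.   0.2] q [ 0.52  0.18 -0.8   1.8   0.14  1.21  0.11]
tool-frame shift mm [-39.5   9.9 265.7] turn about tool y deg 0.46
```

>>> drive_tool(increments="-8 0 50 0.4 0; -8 0 50 0 0; -8 0 50 0 0; -8 0 50 0 0; -6 20 50 0 0; -3 30 15.5 0 0; 0 20 0 0 0; 0 20 0 0 0; 0 0 0 0 0; 0 0 0 0 0")

```text
time: 24.6
position: [0.385, 0.3038, 0.0685]
tool_rot: [-1.547, -0.318, 0.317]
ft_force: [-0.1, -0.9, 0.2]
grip_width: 1.003
```

```bash
python3 snap.py g11 "[(254,197),(250,185)]"; python3 - <<'E'
import numpy as np,cv2
d=np.load("side_g11.npz")["img"][:,:,::-1]
a=cv2.imread("pics/g11.png");b=cv2.resize(d[264:344,208:288],None,fx=5,fy=5,interpolation=cv2.INTER_CUBIC)
cv2.imwrite("pics/g11b.png",np.hstack([a[:,400:],b]))
cv2.imwrite("pics/g11a.png",a)
E
python3 -c "
from h import *
go(.3815,.308,.002,23.7)"
```

```text
t 24.70 pos [0.385  0.3042 0.0689] yaw 23.26 tooly [ 1.5e-03  5.0e-04 -1.0e+00] w 87.1 F [-0.1 -0.2  0. ] q [ 0.18  0.24 -0.98  1.99  0.23  1.03 -0.5 ]
tool-frame shift mm [-1.8 66.9  4.9] turn about tool y deg -0.44
```

View pics/g11b.png

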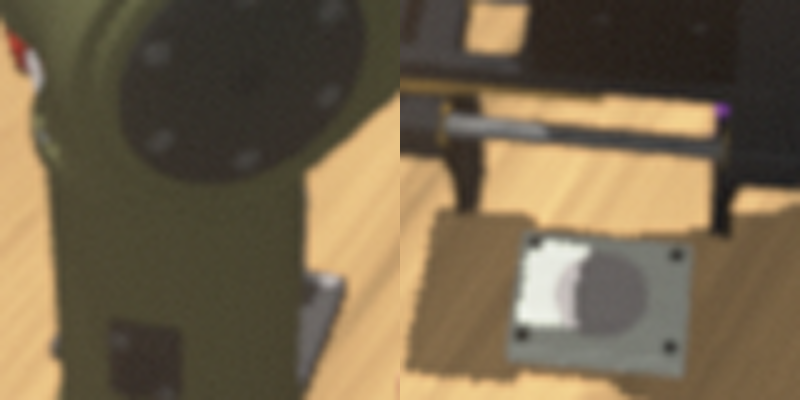

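View pics/g11a.png

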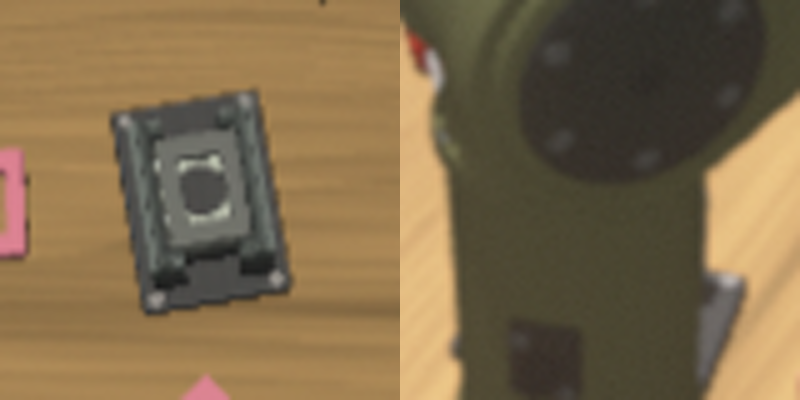

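The top crop shows the spacer lying square in the pocket, with the casting's disc visible through its window at (204,189). Now the cover.

>>> drive_tool(increments="-2 20 5 -0.4 0; 0 20 0 0 0; 0 15 0 0 0; 0 8 0 0 0; 0 0 0 0 0; 0 0 0 0 0")

```text
time: 25.45
position: [0.3806, 0.3083, 0.0055]
tool_rot: [-1.546, -0.325, 0.324]
ft_force: [-0.4, -0.1, 0.2]
grip_width: 1.001
```

```bash
python3 -c "
from h import *
go(.3815,.308,.002,23.7)"
```

```text
t 25.45 pos [0.3806 0.3083 0.0055] yaw 23.72 tooly [ 7.e-04  5.e-04 -1.e+00] w 87.1 F [-0.4 -0.1  0.2] q [ 0.09  0.35 -0.92  2.04  0.35  0.92 -0.6 ]
tool-frame shift mm [ 0.7  3.5 -0.6] turn about tool y deg 0.02
```

>>> drive_tool(increments="0 2.5 0 0 0; 0 1 0 0 0; 0 0 0 0 255; 0 0 0 0 255; 0 0 0 0 255; 0 0 0 0 255; 0 0 0 0 255; 0 0 0 0 255", squeeze=30)

```text
time: 26.45
position: [0.3804, 0.3079, 0.0016]
tool_rot: [-1.546, -0.325, 0.324]
ft_force: [-0.6, 0.3, 1.7]
grip_width: 0.8
```

```bash
python3 -c "
from h import *
go(.5461,.0094,.17,11.5)"
```

```text
t 26.45 pos [0.3804 0.3079 0.0016] yaw 23.71 tooly [ 2.e-04  0.e+00 -1.e+00] w 69.6 F [-0.6  0.3  1.7] q [ 0.09  0.36 -0.92  2.04  0.36  0.91 -0.61]
tool-frame shift mm [  31.7 -168.4 -340. ] turn about tool y deg 12.21
```

>>> drive_tool(increments="0 -10 0 0 255; 0 -30 0 0 255; 0 -40 0 0 255; 0 -45 0 6 255; 0 -30 0 6.2 255; 14.7 0 -40 0 255; 14.7 0 -48 0 255; 14.7 0 -48 0 255; 14.7 0 -48 0 255; 14.7 0 -48 0 255; 14.7 0 -48 0 255; 14.8 0 -45 0 255; 0 0 0 0 255; 0 0 0 0 255")

```text
time: 28.2
position: [0.5456, 0.0108, 0.1566]
tool_rot: [-1.564, -0.158, 0.158]
ft_force: [0.2, 0.2, -0.4]
grip_width: 0.8
```

```bash
python3 snap.py g12 "[(254,197),(250,175)]"; python3 -c "
from h import *
go(.5461,.0094,.098,11.5)"
```

```text
t 28.30 pos [0.5455 0.0117 0.1568] yaw 11.65 tooly [-1.e-04  3.e-04 -1.e+00] w 69.6 F [-0.6 -0.5 -1.6] q [ 0.58  0.21 -0.73  1.78  0.15  1.21  0.02]
tool-frame shift mm [ 0.1 58.8 -2.4] turn about tool y deg 0.15
```

View pics/g12.png

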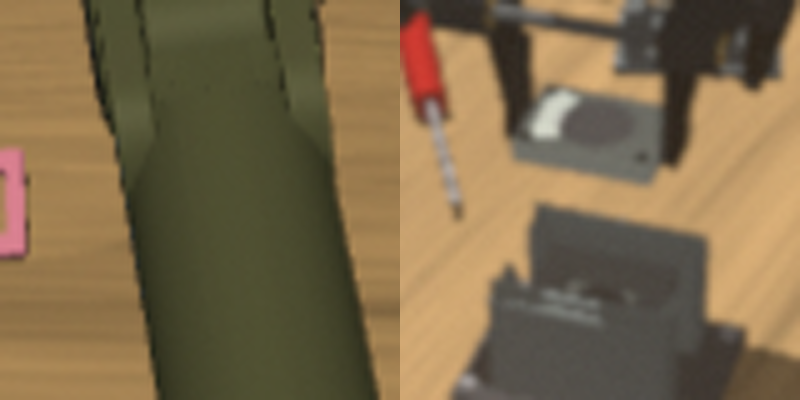

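The cover is held level, with its disc at side crop (602,124). Lowering.

>>> drive_tool(increments="0.5 15 -1.8 0.1 255; 0 20 0 0 255; 0 15 0 0 255; 0 8 0 0 255; 0 0 0 0 255; 0 0 0 0 255")

```text
time: 29.05
position: [0.5474, 0.0084, 0.099]
tool_rot: [-1.565, -0.157, 0.156]
ft_force: [-0.1, 0.2, -1.4]
grip_width: 0.801
```

```bash
python3 -c "
from h import *
S=load('side_g12');print(plane(S,(250,159.4),.167))
go(.5461,.0094,.064,11.5)"
```

```text
[0.54135666 0.01166341 0.167     ]
t 29.05 pos [0.5474 0.0084 0.099 ] yaw 11.41 tooly [ 9.e-04 -0.e+00 -1.e+00] w 69.7 F [-0.1  0.2 -1.4] q [ 0.56  0.27 -0.71  1.84  0.2   1.1  -0.02]
tool-frame shift mm [-1.1 35.   1.2] turn about tool y deg -0.09
```

>>> drive_tool(increments="-0.8 8 0.8 0 255; 0 8 0 0 255; 0 7 0 0 255; 0 5 0 0 255; 0 2 0 0 255; 0 0 0 0 255")

```text
time: 29.8
position: [0.5459, 0.009, 0.0685]
tool_rot: [-1.565, -0.156, 0.157]
ft_force: [0.8, 0.0, -1.4]
grip_width: 0.802
```

```bash
python3 -c "
from h import *
go(.5461,.0094,.0632,11.5)"
```

```text
t 29.80 pos [0.5459 0.009  0.0685] yaw 11.42 tooly [-1.e-04  0.e+00 -1.e+00] w 69.8 F [ 0.8  0.  -1.4] q [ 0.55  0.31 -0.7   1.87  0.23  1.05 -0.04]
tool-frame shift mm [0.2 5.3 0.4] turn about tool y deg -0.08
```

>>> drive_tool(increments="0 2 0 0 255; 0 1.5 0 0 255; 0 1 0 0 255; 0 0.5 0 0 255; 0 0 0 0 255")

```text
time: 30.42
position: [0.546, 0.0089, 0.0636]
tool_rot: [-1.565, -0.156, 0.156]
ft_force: [-0.5, 0.1, -1.0]
grip_width: 0.798
```

```bash
python3 -c "
from h import *
go(.5461,.0094,.0632,11.5)"
```

```text
t 30.43 pos [0.546  0.0089 0.0636] yaw 11.41 tooly [ 1.e-04 -1.e-04 -1.e+00] w 69.4 F [-0.5  0.1 -1. ] q [ 0.55  0.31 -0.7   1.87  0.23  1.04 -0.05]
tool-frame shift mm [0.2 0.4 0.4] turn about tool y deg -0.09
```

>>> drive_tool(increments="0 0.6 0 0 255; 0 0.6 0 0 255; 0 0 0 0 255")

```text
time: 30.8
position: [0.546, 0.0089, 0.0636]
tool_rot: [-1.566, -0.156, 0.157]
ft_force: [-4.6, -1.4, 7.7]
grip_width: 0.798
```

```bash
python3 -c "
from h import *
go(.5461,.0094,.0632,11.5)"
```

```text
t 30.80 pos [0.546  0.0089 0.0636] yaw 11.41 tooly [-1.e-04 -9.e-04 -1.e+00] w 69.5 F [-4.6 -1.4  7.7] q [ 0.55  0.32 -0.7   1.87  0.23  1.04 -0.05]
tool-frame shift mm [0.2 0.4 0.4] turn about tool y deg -0.09
```

The cover touched down at 7.7 N at the expected height (TCP 0.0636). Letting go, rising, and backing off for a look.

>>> drive_tool(increments="0 0 0 0 0; 0 0 0 0 0; 0 0 0 0 0; 0 0 0 0 0; 0 -10 0 0 0; 0 -30 0 0 0; 0 -40 0 0 0; 0 -30 -30 0 0; 0 0 -50 0 0; 0 0 -50 0 0; 0 0 -50 0 0; 0 0 -50 0 0; 0 0 0 0 0; 0 0 0 0 0")

```text
time: 32.55
position: [0.5916, -0.2157, 0.1727]
tool_rot: [-1.564, -0.157, 0.156]
ft_force: [-0.2, 0.8, -0.5]
grip_width: 0.998
```

```bash
python3 snap.py g13 "[(254,197),(250,190)]"; python3 -c "
from h import *
go(.5461,.0094,.0632,11.5)"
```

```text
t 32.65 pos [ 0.5918 -0.2145  0.1729] yaw 11.56 tooly [ 6.e-04  5.e-04 -1.e+00] w 86.8 F [ 0.7 -0.7  0.8] q [ 0.78  0.36 -0.59  1.56  0.21  1.29  0.36]
tool-frame shift mm [  0.  109.8 228.5] turn about tool y deg 0.06
```

View pics/g13.png

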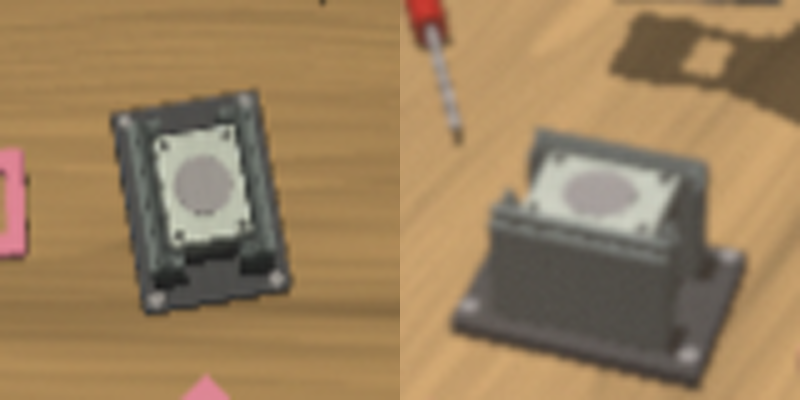

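Both crops show the cover flat and square in the pocket, with its disc at top crop (204,185) and side crop (600,192). One numerical check before I hand in.

```bash
python3 - <<'E'
from h import *
np.set_printoptions(precision=4,suppress=True)
T,S=load("top_g13"),load("side_g13")
p={}
for n,d,box in(("t",T,(246,184,264,204)),("s",S,(239,180,261,197))):
    u=up(d,box).astype(int);h=cv2.cvtColor(u.astype(np.uint8),cv2.COLOR_RGB2HSV).astype(int)
    c=bigc((u[...,0]>=u[...,1]+1)&(h[...,2]>100)&(h[...,1]<50));m=cv2.moments(c);p[n]=toraw((m["m10"]/m["m00"],m["m01"]/m["m00"]),box);print(n,p[n],cv2.boundingRect(c))
print(tri(T,p["t"],S,p["s"]),"expected z .074; nest ~(.546,.009)")
box=(238,178,272,210);u=up(T,box);h=cv2.cvtColor(u,cv2.COLOR_RGB2HSV).astype(int);c=bigc((h[...,2]>110)&(h[...,1]<60))
q=toraw(quadfit(c),box);print(pose(np.array([plane(T,x,.074) for x in q])))
T0=load("top")["img"].astype(int);df=np.abs(T["img"].astype(int)-T0).max(2)
for k,(a,b) in dict(tape=(243,135),jar=(172,205),adapter=(335,209),screw=(300,137),mug=(105,204),wrench=(380,212)).items(): print(k,df[b-14:b+14,a-14:a+14].mean().round(1))
E
```

```text
t [254.1618 193.5435] (21, 31, 97, 97)
s [249.3446 188.223 ] (23, 28, 126, 85)
(array([0.547 , 0.0078, 0.0715]), np.float64(0.0017649637514339847)) expected z .074; nest ~(.546,.009)
(array([0.5473, 0.0087, 0.074 ]), np.float64(12.132740371422187), array([0.0712, 0.0531, 0.07  , 0.0535]))
tape 12.9
jar 11.9
adapter 60.3
screw 11.5
mug 9.5
wrench 43.8
```

```bash
python3 -c "
from bench import workorder
print(workorder.close_job())"
```

```text
the job is handed in; nothing more can be done
None
```

The connection box is built up in the nest and the job is handed in, at about 33 s of the 72 s allowed. I set the casting down on the mat, let go, and took it again by its ends. Casting, spacer and cover were then lowered into the pocket in that order, each ending in a light touch-down before release.

**Last checks:**
- **Cover position:** its disc measured (0.547, 0.008) m, against a nest centre of about (0.546, 0.009) m.
- **Cover height:** it measured 0.0715 m, against the expected 0.074 m. My two-view heights of the parts read 2–2.5 mm low all along.
- **Alignment:** the cover's yaw was 12.1° against about 11.5° for the nest. Both views show it lying flat and square.
- **Gripper:** it was open and well clear of everything at hand-in.
- **Tape roll, jar, screwdriver and mug:** comparing pictures from before and after showed almost no change.
- **Adapter and wrench:** that comparison showed large differences (60 and 44 grey levels). The arm or its shadow was probably in the way, but I took no clear picture to confirm it. Earlier side views showed no sign of either having moved, and I felt no contact with them.

One measurement disagreed and was dropped: the nest wall height came out at about 70–73 mm, against 83 mm stated. I had picked blurred edges by eye, and the casting going in fitted the stated height.

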